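Spice jars to the pine rack, in reverse order

TASK

The cook will work from the other side of the counter, so move the four spice jars from the dark steel rack to the pine rack in reverse order: the jar now nearest the steel rack's black knob goes in the pine rack's place farthest from its black knob, the next one in the next place, and so on, until the jar now farthest from the steel rack's knob stands beside the pine rack's knob. Set each jar down upright on the floor of its own place and let go of it, without dropping or tipping any, and leave the bowl, the egg cup and the rolling pin where they are.

Things in the scene. Friction and masses are not known exactly. Their poses are not given: they have to be found in the camera images.
- steel_rack: Dark steel rack the jars start in, fixed: a low tray of four places in a row along its y axis. Origin: centre of the row's underside, on the counter; z up. Places at x 0, y +99, +33, -33, -99 mm, each 60 x 60 mm inside; floor 8 mm, tops of the 6 mm walls 20 mm above the counter. Black knob (24 mm wide, top at 36 mm) at y +150 mm. Spans x -36 to +54, y -135 to +165 mm; label ledge on its +x side.
- pine_rack: Pale pine rack, empty at the start, fixed; same shape, sizes, axes and origin as the steel rack: places at x 0, y +99, +33, -33, -99 mm, 60 x 60 mm inside, floor 8 mm and wall tops 20 mm above the counter, black knob at y +150 mm. Either rack may be the one nearer to the robot; each is turned up to 0.2 rad.
- jar_red_mid (a point): Spice jar, white body with a red lid and red band, closed, rigid, upright; round, 42 mm diameter (lid 43 mm), 84 mm high, 0.15 to 0.31 kg. This point is on its axis half-way up, 42 mm above its foot (so 50 mm above the counter when it stands in a rack); z along its axis, up. It starts in one of the steel rack's places, within 4 mm of the centre in x and in y.
- jar_yellow_mid (a point): Spice jar, white body with a yellow lid and yellow band, closed, rigid, upright; round, 42 mm diameter (lid 43 mm), 84 mm high, 0.15 to 0.31 kg. This point is on its axis half-way up, 42 mm above its foot (so 50 mm above the counter when it stands in a rack); z along its axis, up. It starts in one of the steel rack's places, within 4 mm of the centre in x and in y.
- jar_green_mid (a point): Spice jar, white body with a green lid and green band, closed, rigid, upright; round, 42 mm diameter (lid 43 mm), 84 mm high, 0.15 to 0.31 kg. This point is on its axis half-way up, 42 mm above its foot (so 50 mm above the counter when it stands in a rack); z along its axis, up. It starts in one of the steel rack's places, within 4 mm of the centre in x and in y.
- jar_blue_mid (a point): Spice jar, white body with a blue lid and blue band, closed, rigid, upright; round, 42 mm diameter (lid 43 mm), 84 mm high, 0.15 to 0.31 kg. This point is on its axis half-way up, 42 mm above its foot (so 50 mm above the counter when it stands in a rack); z along its axis, up. It starts in one of the steel rack's places, within 4 mm of the centre in x and in y.
- tag_red: Flat red label, 16 x 44 x 4 mm, fixed on the ledge of the steel rack beside the place where the red-lidded jar stands at the start; it still shows where that jar came from when the jar is gone. Origin: centre of its underside, 45 mm towards the rack's +x from the centre of that place, 16 mm above the counter.
- tag_yellow: Flat yellow label, 16 x 44 x 4 mm, fixed on the ledge of the steel rack beside the place where the yellow-lidded jar stands at the start; it still shows where that jar came from when the jar is gone. Origin: centre of its underside, 45 mm towards the rack's +x from the centre of that place, 16 mm above the counter.
- tag_green: Flat green label, 16 x 44 x 4 mm, fixed on the ledge of the steel rack beside the place where the green-lidded jar stands at the start; it still shows where that jar came from when the jar is gone. Origin: centre of its underside, 45 mm towards the rack's +x from the centre of that place, 16 mm above the counter.
- tag_blue: Flat blue label, 16 x 44 x 4 mm, fixed on the ledge of the steel rack beside the place where the blue-lidded jar stands at the start; it still shows where that jar came from when the jar is gone. Origin: centre of its underside, 45 mm towards the rack's +x from the centre of that place, 16 mm above the counter.
- mixing_bowl: Bystander: steel mixing bowl, 210 mm across, 85 mm high, empty, well off to the robot's right. Origin: centre of its underside.
- egg_cup: Bystander: blue ceramic egg cup, 48 mm across, 58 mm high, between the racks and the bowl. Origin: centre of its underside.
- rolling_pin: Bystander: two-handled wooden rolling pin, 52 mm thick, about 400 mm long, lying on a pine board well off to the robot's left. Origin: underside of its middle.

How it is judged:
By the outcome, as a careful person would: the job done as asked, in the order asked, and still so for the second after the job is handed in, with the robot touching nothing.
It also fails if it takes over 109 s, if anything falls off the work surface, if the arm or the gripper's body presses on something with over 40 N, if the wrist force passes 120 N, or if a joint passes its speed limit or range.

ROBOT

A 6-joint arm with a two-finger parallel gripper is mounted at the origin on the work surface. World frame = base frame: x ahead of the robot, y to its left, z up, the work surface at z = 0. Lengths are in m, angles in degrees, forces in N, time in s.
With the tool pointing down it reaches from about 0.375 to 0.825 m from the base axis. Payload 5.5 kg.
Tool frame: the origin (TCP) lies at the centre of the arm's flange, where the gripper is bolted on; the fingertips stand 173 mm ahead of it and the grasp point (between the pads) lies 155 mm ahead of it; y points along the fingers, x is the direction in which the jaws open and shut, and the axes are right-handed (so a half turn about y gives the same grasp; the last joint's range is limited). The gripper opens to 85 mm and grips with 20 to 120 N. Pads are 22 mm wide; open, the fingers measure 114 mm over their backs; the gripper's body (76 mm by 85 mm) begins 54 mm behind the grasp point. The pads swing forward as they close: fully open they stand 13 mm farther back than shut.
Start: joints at [-68.239, 17.962, -2.699, 69.339, 0, 90], TCP at [0.222, -0.557, 0.405] pointing down, gripper open.
Joint ranges: [-152.73, 152.73], [-39.44, 99.34], [-58.76, 71.6], [-118.89, 123.64], [-81.53, 83.1], [-180, 180]. Speed limits (degrees/s): [136.94, 136.94, 172.46, 180, 180, 180].

INTERFACE

Orientations are given as [roll, pitch, yaw] about the fixed x, y, z axes, in that order (R = Rz(yaw) Ry(pitch) Rx(roll)).
In Python, from rig import arm, optics gives the robot as it stands.
- The arm moves only by the tool servo_tool, never from a script. Its argument "rows" is a list that holds one entry, the list of rows, each a list of 6 numbers: the shift along the tool's x, y, z in m, then the turn, a rotation vector about the tool's x, y, z in rad. In form: [[[dx, dy, dz, wx, wy, wz], ...]]. A call has exactly 5 rows; each row is the pose to reach, as a shift and turn from the pose commanded when the call began, along the tool's axes at that moment; what a row does not reach only later rows make up. A row lasts 1/8 s, in which the tool goes at most 62.5 mm and 10.7 degrees, less where a joint would pass 70% of its speed; a pose out of reach is approached as far as the arm can. A call with a gripper value outside its range is refused whole. "gripper" is the opening, from -1 (shut) to 1 (fully open), so that 0 is half open, set as the call begins (left out, the last holds). The fingers move at their own pace and stop on an object; "squeeze" is the grip in N (left out, the last holds). Time passes only in rows, so rows that repeat a pose let the fingers close, or fill a call up. It gives the time, the measured TCP pose, the force and the opening at its end, in the units of the state.
- arm.read_state(): the state, without advancing time (a new reading comes with each control period).
- optics.read_camera(name): name is "side" or "top"; returns the picture (384x512x3 uint8, red, green, blue); there is no depth.
- optics.calibration(name): a dict with "vertical_fov" (degrees; the focal length in pixels is half the picture's height over the tangent of half this angle, whatever the lens; pixels are square), "cx", "cy" (the principal point, pixels), "k1" (the pictures are not rectified: a ray, as slopes to the right and down, at radius r is drawn at 1 + k1 r^2 times it, then the intrinsics apply), "cam_to_world" (4x4, takes a point from camera to world coordinates). Camera axes: x right, y up, looking along -z (the intrinsics and any distortion apply to the point x, -y, -z); pixel columns grow to the right and rows downward; lengths in m; the calibration is good to about 2 mm. A picture is of the moment at which its call begins. calibration takes no time and is no camera call.
- arm.job_done(): hands the job in, once; it reports no verdict.
The state is a dict: "time_s": time; "joints": joint angles; "qvel": joint speeds; "joint_efforts": joint torques, N m; "tcp_pos": TCP position; "orientation": TCP orientation; "wrist_force": force on the tool from outside, world axes, zero at the start; "ft_torque": the same for the moment, N m; "opening": opening from 0.0 (shut) to 1.0 (fully open).
Only numpy, scipy, OpenCV 4.12 (cv2) and the standard library are available. Lean on these libraries where they do the work, as an engineer would, in place of code of your own. Each camera call takes 0.05 s, during which the arm holds its last target.

## Working session

There is one attempt and no reset: what is moved stays moved. The work goes in short steps, Python scripts to look and compute and a tool call to move; the robot and the scene stay as the last step left them, time stands still between calls to the robot, and variables do not carry over. Pictures are saved under pics/ and viewed, and the job is handed in when it is done.

Besides the shell and the picture viewer there is one more tool, called after ">>>" as a command line: name --argument value ..., lists and objects as JSON in quotes. servo_tool: Moves the arm, as the interface text tells. Its arguments: {"type":"object","properties":{"rows":{"type":"array","items":{"type":"array","items":{"type":"array","items":{"type":"number"}}}},"gripper":{"type":"number"},"squeeze":{"type":"number"}},"required":["rows"]}

```bash
ls; mkdir -p pics; python3 - <<'E'
from rig import arm, optics
import cv2
print(arm.read_state())
for n in("side","top"):
    im=optics.read_camera(n); cv2.imwrite(f"pics/{n}0.png",im[:,:,::-1])
    c=optics.calibration(n); print(n,c)
E
```

```text
pics
{'time_s': 0.0, 'joints': array([-6.82354855e+01,  1.80024969e+01, -2.75700628e+00,  6.93408057e+01,
        5.52753727e-04,  9.00013157e+01]), 'qvel': array([-0.0470094 ,  0.04703079, -0.0016335 , -0.07320631, -0.0575948 ,
       -0.01719344]), 'joint_efforts': array([ 6.63372521e-04, -5.39595830e+01,  3.39747298e+01,  1.90370047e-02,
       -1.98282287e-06, -1.10568621e-05]), 'tcp_pos': array([ 0.22236271, -0.55694247,  0.40383079]), 'orientation': array([-89.99944955,   0.10030884, -68.23680127]), 'wrist_force': array([-0.50635684, -0.11635064, -0.11414127]), 'ft_torque': array([ 0.03797396,  0.01334352, -0.06373301]), 'opening': 1.0030199544140395}
side {'vertical_fov': 44.6712889471975, 'cx': 261.1547979729988, 'cy': 190.050161655739, 'k1': -0.11442929630111115, 'cam_to_world': array([[-0.84043473,  0.40816281, -0.35647241,  0.01705075],
       [-0.54188025, -0.64017589,  0.54455544,  0.82600338],
       [-0.00593776,  0.65082866,  0.75920142,  1.24446204],
       [ 0.        ,  0.        ,  0.        ,  1.        ]])}
top {'vertical_fov': 54.85312018044704, 'cx': 258.15353601714855, 'cy': 195.36120527260638, 'k1': -0.008774909383041504, 'cam_to_world': array([[ 0.01706827,  0.99456068, -0.10275081,  0.46206334],
       [-0.99982738,  0.01622302, -0.00905637, -0.01176815],
       [-0.00734018,  0.10288765,  0.9946659 ,  1.07328346],
       [ 0.        ,  0.        ,  0.        ,  1.        ]])}
```

View pics/top0.png

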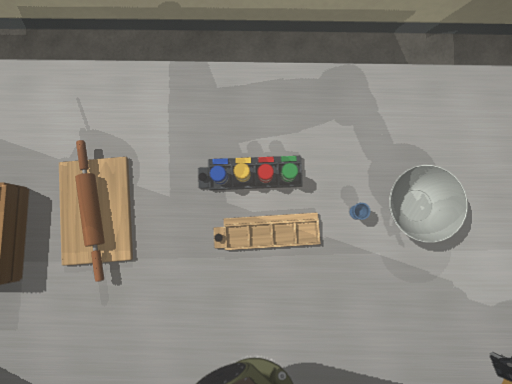

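View pics/side0.png

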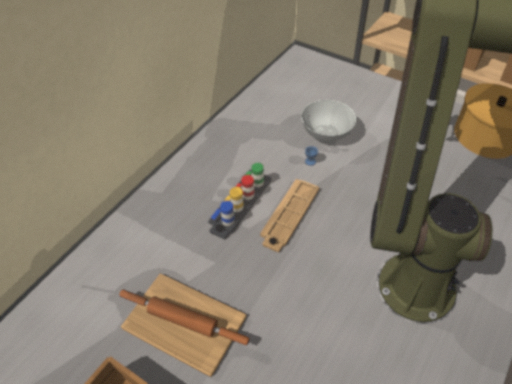

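```bash
python3 - <<'E'
import cv2
a=cv2.imread("pics/top0.png")[140:265,185:335]; cv2.imwrite("pics/ztop.png",cv2.resize(a,None,fx=5,fy=4.8,interpolation=2)[:600])
a=cv2.imread("pics/side0.png")[150:260,200:330]; cv2.imwrite("pics/zside.png",cv2.resize(a,None,fx=5,fy=5,interpolation=2))
E
```

```text
(no output)
```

View pics/ztop.png

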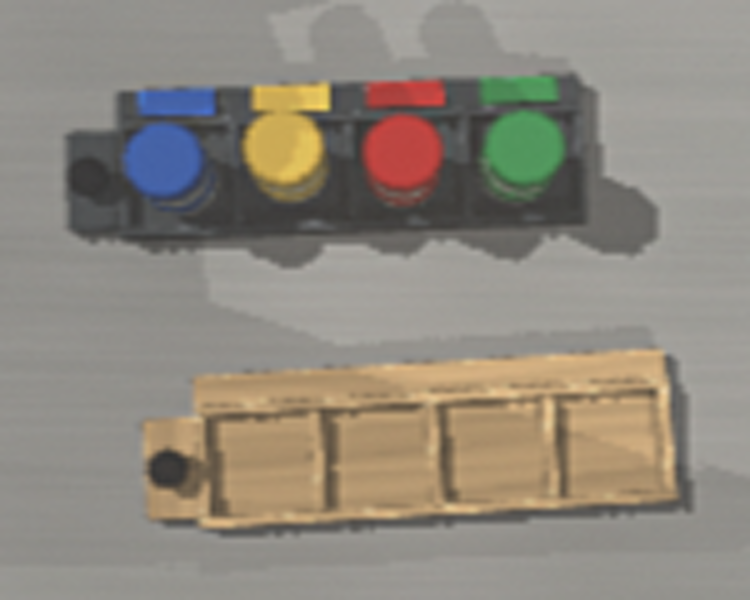

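View pics/zside.png

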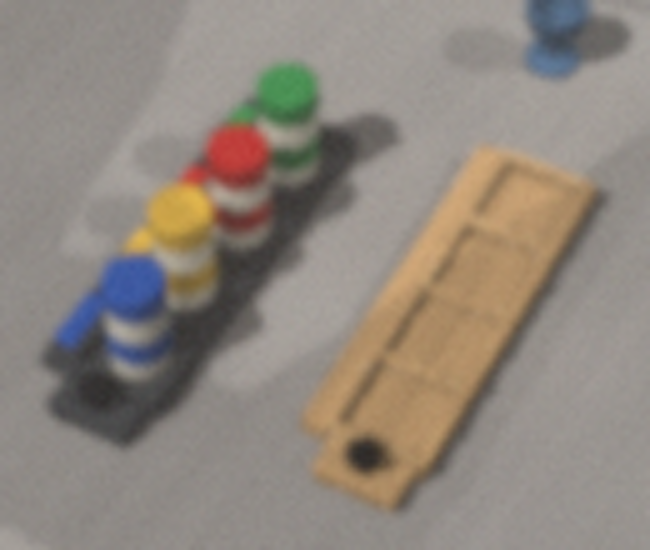

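```bash
cat >h.py <<'E'
import numpy as np, cv2, glob
from rig import arm, optics
def cal(n):
    c=optics.calibration(n); f=192/np.tan(np.radians(c["vertical_fov"]/2))
    return c,np.array([[f,0,c["cx"]],[0,f,c["cy"]],[0,0,1.]]),np.array([c["k1"],0,0,0.])
def ray(n,uv,z):
    c,K,d=cal(n)
    p=cv2.undistortPoints(np.array(uv,float).reshape(-1,1,2),K,d)[:,0]
    M=np.array(c["cam_to_world"]); D=np.c_[p[:,0],-p[:,1],-np.ones(len(p))]@M[:3,:3].T
    o=M[:3,3]; return o+D*((z-o[2])/D[:,2])[:,None]
def two(uva,uvb):  # triangulate top/side
    o=[];D=[]
    for n,uv in(("top",uva),("side",uvb)):
        a=ray(n,[uv],0.)[0];M=np.array(cal(n)[0]["cam_to_world"]);v=a-M[:3,3];o.append(M[:3,3]);D.append(v/np.linalg.norm(v))
    A=sum(np.eye(3)-np.outer(d,d) for d in D);b=sum((np.eye(3)-np.outer(d,d))@p for d,p in zip(D,o))
    return np.linalg.solve(A,b)
HUE={"red":[(0,7),(173,180)],"yellow":[(18,32)],"green":[(55,80)],"blue":[(105,122)]}
def blobs(im,col,smin=110,roi=None,amin=8):
    h=cv2.cvtColor(im,cv2.COLOR_RGB2HSV); m=np.zeros(h.shape[:2],np.uint8)
    for a,b in HUE[col]: m|=cv2.inRange(h,(a,smin,50),(b,255,255))
    if roi: k=np.zeros_like(m);k[roi[1]:roi[3],roi[0]:roi[2]]=255;m&=k
    n,l,s,c=cv2.connectedComponentsWithStats(m)
    return [(int(s[i,4]),*s[i,:4].tolist(),c[i].round(2)) for i in range(1,n) if s[i,4]>=amin]
E
python3 - <<'E'
from h import *
im=cv2.imread("pics/top0.png")[:,:,::-1].copy(); si=cv2.imread("pics/side0.png")[:,:,::-1].copy()
for c in HUE:
    print(c,"top",[(b,ray("top",[b[5]],.09)[0].round(4).tolist(),ray("top",[b[5]],.02)[0].round(4).tolist()) for b in blobs(im,c,roi=(195,145,325,255))])
    print(c,"side",blobs(si,c,roi=(205,155,275,245)))
hs=cv2.cvtColor(im,cv2.COLOR_RGB2HSV)
m=cv2.inRange(hs,(8,60,60),(28,255,255)); k=np.zeros_like(m);k[205:260,205:330]=255;m&=k
cs,_=cv2.findContours(m,cv2.RETR_EXTERNAL,cv2.CHAIN_APPROX_NONE);c=max(cs,key=cv2.contourArea)
print("pine",cv2.contourArea(c),cv2.approxPolyDP(c,2.5,True)[:,0].tolist())
# edges from column profiles
cols=range(232,312)
top=[];bot=[]
for u in cols:
    v=np.nonzero(m[:,u])[0]; top.append((u,v.min()-.5)); bot.append((u,v.max()+.5))
def yawline(p,z):
    vx,vy,x0,y0=cv2.fitLine(np.array(p,np.float32),cv2.DIST_HUBER,0,.01,.01)[:,0]
    q=[(240,y0+vy/vx*(240-x0)),(305,y0+vy/vx*(305-x0))]
    w=ray("top",q,z); d=w[0]-w[1]; return w.round(4).tolist(),np.degrees(np.arctan2(-d[0],d[1]))
print("far edge",yawline(top,.016)); print("near",yawline(bot,.02))
g=im.sum(2); 
for nme,(x0,y0,x1,y1) in dict(pine=(212,230,226,245),steel=(197,170,209,186)).items():
    r=g[y0:y1,x0:x1]; t=150; mm=(r<t).astype(np.uint8); M=cv2.moments(mm,True); uv=(x0+M['m10']/M['m00'],y0+M['m01']/M['m00'])
    print(nme,mm.sum(),uv,ray("top",[uv],.034)[0])
E
```

```text
red top [((79, 258, 157, 16, 6, array([265.61, 159.08])), [0.6624, -0.0213, 0.09], [0.6767, -0.0219, 0.02]), ((212, 257, 164, 17, 16, array([265.05, 171.42])), [0.6287, -0.0203, 0.09], [0.6405, -0.0209, 0.02])]
red side [(141, 236, 175, 18, 12, array([246.01, 181.19])), (21, 244, 192, 9, 4, array([248.  , 193.62]))]
yellow top [((290, 233, 157, 18, 22, array([241.66, 167.51])), [0.6383, 0.0429, 0.09], [0.6509, 0.0468, 0.02])]
yellow side [(145, 226, 187, 16, 13, array([234.66, 193.63])), (22, 234, 203, 9, 5, array([238.64, 205.59]))]
green top [((64, 282, 156, 14, 5, array([288.88, 158.19])), [0.6658, -0.084, 0.09], [0.6803, -0.0891, 0.02]), ((168, 282, 163, 15, 15, array([289.36, 170.26])), [0.6329, -0.0856, 0.09], [0.645, -0.0908, 0.02])]
green side [(60, 253, 164, 9, 8, array([256.88, 167.72]))]
blue top [((76, 212, 159, 16, 5, array([219.89, 160.99])), [0.6552, 0.1021, 0.09], [0.669, 0.1102, 0.02]), ((193, 210, 166, 16, 15, array([217.27, 172.91])), [0.6226, 0.1082, 0.09], [0.634, 0.1168, 0.02])]
blue side [(153, 212, 202, 20, 17, array([222.94, 208.86]))]
pine 3066.5 [[317, 213], [224, 218], [223, 227], [214, 227], [214, 237], [217, 233], [223, 237], [220, 241], [214, 239], [214, 245], [237, 249], [320, 243]]
far edge ([[0.5083, 0.0487, 0.016], [0.5236, -0.1368, 0.016]], np.float64(4.717527370303195))
near ([[0.4182, 0.0464, 0.02], [0.4329, -0.1367, 0.02]], np.float64(4.574367057181955))Traceback (most recent call last):
  File "<stdin>", line 22, in <module>
ZeroDivisionError: float division by zero
```

```bash
python3 - <<'E'
from h import *
im=cv2.imread("pics/top0.png")[:,:,::-1].copy(); si=cv2.imread("pics/side0.png")[:,:,::-1].copy()
g=im.astype(int).sum(2)
def dark(g,x0,y0,x1,y1,t):
    r=g[y0:y1,x0:x1]; mm=(r<t).astype(np.uint8); M=cv2.moments(mm,True)
    return int(mm.sum()),np.array((x0+M['m10']/M['m00'],y0+M['m01']/M['m00']))
print(g[230:246,212:226])
a=dark(g,212,230,226,245,200); print("pine knob",a,ray("top",[a[1]],.034)[0])
a=dark(si.astype(int).sum(2),262,232,284,248,200); print("pine knob side",a,ray("side",[a[1]],.032)[0])
# right end: edge along rows
hs=cv2.cvtColor(im,cv2.COLOR_RGB2HSV); m=cv2.inRange(hs,(8,60,60),(28,255,255))
for v in (218,222,226,230,234,238,241):
    u=np.nonzero(m[v,300:335])[0].max()+300.5; print(v,u,ray("top",[(u,v)],.02)[0].round(4))
hc=cv2.cvtColor(im,cv2.COLOR_RGB2HSV)
for c in("yellow",):
  mm=cv2.inRange(hc,(18,110,50),(32,255,255)); 
  for v in range(155,182): print(v,''.join('#' if x else '.' for x in mm[v,228:258]))
# side consistency: tops
c,K,d=cal("side")
def proj(n,P):
    c,K,d=cal(n);M=np.linalg.inv(c["cam_to_world"]);q=M[:3,:3]@np.array(P)+M[:3,3]; x,y=q[0]/-q[2],-q[1]/-q[2]; k=1+c["k1"]*(x*x+y*y); return K[0,0]*x*k+K[0,2],K[1,1]*y*k+K[1,2]
print("red lid in side",proj("side",(.6287,-.0203,.092)),proj("side",(.6287,-.0203,.07)), "blue",proj("side",(.6222,.1080,.092)),proj("side",(.6222,.108,.07)))
print("pine knob pred",proj("side",(.445,.145,.03)))
E
```

```text
[[427 434 445 435 430 427 422 427 452 465 470 463 449 413]
 [426 442 454 437 432 428 423 432 451 470 471 475 460 418]
 [431 460 481 445 438 429 413 428 457 475 479 455 411 416]
 [427 456 484 442 418 371 301 364 432 470 489 463 412 430]
 [432 457 474 393 268 195 168 184 237 358 450 427 414 431]
 [432 438 399 267 181 166 167 162 161 194 253 296 355 413]
 [434 415 322 187 171 181 179 182 169 165 208 267 268 314]
 [431 415 324 185 180 182 184 179 174 164 202 259 264 293]
 [426 397 301 173 172 178 182 180 177 175 225 285 279 284]
 [428 434 391 208 166 176 170 175 173 178 237 286 280 292]
 [431 442 413 289 187 173 167 171 181 213 268 283 274 336]
 [427 431 440 395 304 271 249 239 228 267 291 273 268 380]
 [429 425 427 436 428 446 438 399 308 285 285 283 312 418]
 [427 415 411 428 430 443 439 436 400 331 328 327 380 472]
 [425 416 404 423 426 437 433 430 442 461 471 460 453 477]
 [431 417 407 423 424 432 433 429 442 463 472 461 462 481]]
pine knob (41, array([218.14634146, 237.14634146])) [0.45023663 0.10746854 0.034     ]
pine knob side (26, array([272.76923077, 240.69230769])) [0.44253423
[... 875 characters left out ...]
......################........
173 ......################........
174 .......##############.........
175 .......##############.........
176 ........############..........
177 .........##########...........
178 ...........#####..............
179 ..............................
180 ............##...#............
181 ..............................
red lid in side (np.float64(246.53731639070338), np.float64(177.607563016348)) (np.float64(246.73090840905382), np.float64(181.9990445022318)) blue (np.float64(225.64458627793832), np.float64(203.73046139885753)) (np.float64(226.08307962177102), np.float64(208.0392008892988))
pine knob pred (np.float64(266.5024770574453), np.float64(248.0681936559776))
```

```bash
cat >>h.py <<'E'
def proj(n,P):
    c,K,d=cal(n);M=np.linalg.inv(c["cam_to_world"]);q=M[:3,:3]@np.array(P)+M[:3,3]; x,y=q[0]/-q[2],-q[1]/-q[2]; k=1+c["k1"]*(x*x+y*y); return np.array([K[0,0]*x*k+K[0,2],K[1,1]*y*k+K[1,2]])
def local(o,yaw,p):
    a=np.radians(yaw);c,s=np.cos(a),np.sin(a);return np.array([o[0]+c*p[0]-s*p[1],o[1]+s*p[0]+c*p[1],p[2]])
PINE=((.4616,-.0425),4.65)
STEEL=((.6300,.0085),3.2)
E
python3 - <<'E'
from h import *
si=cv2.imread("pics/side0.png"); 
z=cv2.resize(si[150:260,200:330],None,fx=5,fy=5,interpolation=2)
for (o,y),col in((PINE,(0,0,255)),(STEEL,(255,255,0))):
  for p in [(0,150,36),(-36,-135,20),(-36,132,20),(54,-135,16),(54,132,16)]+[(sx*30,yy+sy*30,8) for yy in(99,33,-33,-99) for sx in(-1,1) for sy in(-1,1)]:
    u=proj("side",local(o,y,np.array(p)/1000)); cv2.circle(z,tuple(int(t) for t in ((u-[200,150]+.5)*5)),3,col,-1)
cv2.imwrite("pics/ov_side.png",z)
im=cv2.imread("pics/top0.png"); z=cv2.resize(im[140:260,185:335],None,fx=5,fy=5,interpolation=2)
for (o,y),col in((PINE,(0,0,255)),(STEEL,(255,255,0))):
  for p in [(0,150,36),(-36,-135,20),(-36,132,20),(54,-135,16),(54,132,16)]+[(sx*30,yy+sy*30,8) for yy in(99,33,-33,-99) for sx in(-1,1) for sy in(-1,1)]:
    u=proj("top",local(o,y,np.array(p)/1000)); cv2.circle(z,tuple(int(t) for t in ((u-[185,140]+.5)*5)),3,col,-1)
cv2.imwrite("pics/ov_top.png",z)
E
```

```text
(no output)
```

View pics/ov_side.png

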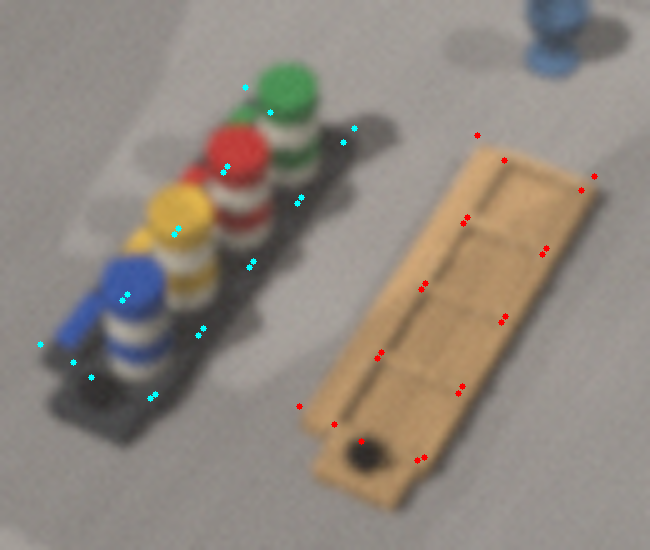

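View pics/ov_top.png

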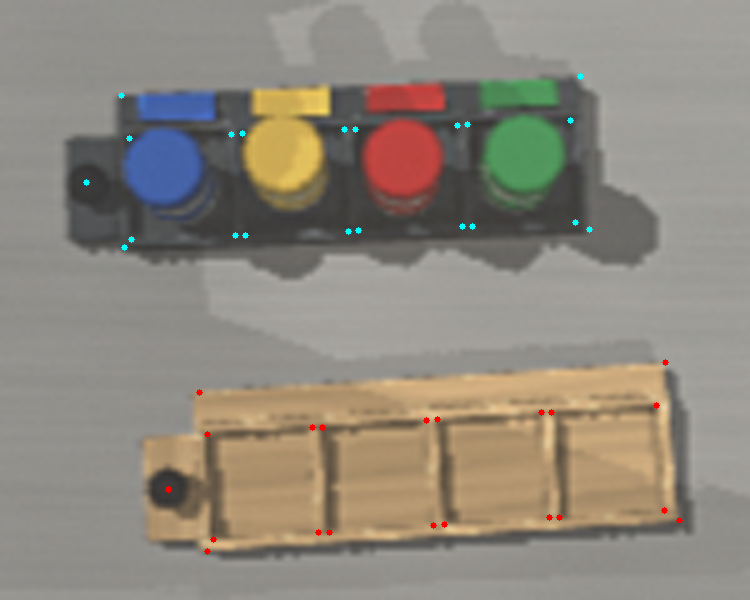

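```bash
cat >>h.py <<'E'
from scipy.spatial.transform import Rotation as R
def goto(x,y,z,yaw):
    s=arm.read_state(); R0=R.from_euler("xyz",s["orientation"],degrees=True)
    R1=R.from_euler("xyz",[-90,0,yaw],degrees=True)
    d=R0.inv().apply(np.array([x,y,z])-s["tcp_pos"]); w=(R0.inv()*R1).as_rotvec()
    print("t",round(s["time_s"],2),"tcp",s["tcp_pos"].round(4),s["orientation"].round(2),"F",s["wrist_force"].round(1),"op",round(s["opening"],3)); print("shift",d.round(4),"rot",w.round(4)); return d,w
E
python3 -c "
from h import *
goto(.632,-.088,.40,3.2)"
```

```text
t 0.1 tcp [ 0.2223 -0.557   0.4039] [-90.     0.09 -68.24] F [-0.3 -0.9  0.1] op 0.997
shift [-0.2837  0.0044  0.5543] rot [-1.0000e-03 -1.2469e+00 -1.4000e-03]
```

>>> servo_tool --rows '[[[-0.0255,0,0.05,0,-0.12,0],[-0.051,0,0.1,0,-0.24,0],[-0.0765,0,0.15,0,-0.37,0],[-0.102,0,0.2,0,-0.49,0],[-0.128,0,0.25,0,-0.61,0]]]' --gripper 1 --squeeze 40

```text
time_s: 0.72
tcp_pos: [0.408, -0.3441, 0.4044]
orientation: [-90.0, 0.0, -33.1]
wrist_force: [0.5, 0.1, -0.7]
opening: 1.0
```

```bash
python3 -c "
from h import *
goto(.632,-.088,.40,3.2)"
```

```text
t 0.72 tcp [ 0.408  -0.3441  0.4044] [-9.000e+01  2.000e-02 -3.308e+01] F [ 0.5  0.1 -0.7] op 1.0
shift [0.0479 0.0044 0.3369] rot [-2.000e-04 -6.331e-01 -4.000e-04]
```

>>> servo_tool --rows '[[[0.009,0,0.06,0,-0.13,0],[0.018,0,0.12,0,-0.26,0],[0.027,0,0.18,0,-0.39,0],[0.036,0.002,0.24,0,-0.52,0],[0.044,0.004,0.3,0,-0.63,0]]]'

```text
time_s: 1.35
tcp_pos: [0.6096, -0.1174, 0.4003]
orientation: [-90.0, 0.0, 3.0]
wrist_force: [1.0, -1.2, 0.6]
opening: 0.996
```

```bash
python3 -c "
from h import *
goto(.632,-.088,.40,3.2)"
```

```text
t 1.35 tcp [ 0.6096 -0.1174  0.4003] [-9.001e+01  2.000e-02  3.030e+00] F [ 1.  -1.2  0.6] op 0.996
shift [0.0239 0.0003 0.0281] rot [ 0.0001 -0.003  -0.0004]
```

>>> servo_tool --rows '[[[0.012,0,0.014,0,0,0],[0.024,0.02,0.028,0,0,0],[0.024,0.05,0.028,0,0,0],[0.024,0.06,0.028,0,0,0],[0.024,0.06,0.028,0,0,0]]]'

```text
time_s: 1.98
tcp_pos: [0.6304, -0.0906, 0.3396]
orientation: [-90.0, 0.1, 2.7]
wrist_force: [0.1, 0.2, 0.1]
opening: 1.004
```

```bash
python3 - <<'E'
from h import *
d,w=goto(.632,-.088,.34,3.2)
s=arm.read_state()
zs=[]
for n,(x0,y0,x1,y1) in (("side",(170,60,330,180)),("top",(220,110,340,200))):
    im=optics.read_camera(n)[:,:,::-1]; z=cv2.resize(im[y0:y1,x0:x1],None,fx=5,fy=5,interpolation=2)
    Ra=R.from_euler("xyz",s["orientation"],degrees=True)
    for q,col in(((0,.16,0),(0,0,255)),((.0425,.16,0),(255,0,255)),((-.0425,.16,0),(255,0,255)),((.057,.16,0),(255,255,0)),((-.057,.16,0),(255,255,0)),((0,0,0),(0,255,255)),((0,.101,0),(0,255,0))):
        u=proj(n,s["tcp_pos"]+Ra.apply(q)); cv2.circle(z,tuple(int(t) for t in (u-[x0,y0]+.5)*5),3,col,-1)
    cv2.imwrite(f"pics/hov_{n}.png",z)
E
```

```text
t 1.98 tcp [ 0.6304 -0.0906  0.3396] [-89.98   0.14   2.72] F [0.1 0.2 0.1] op 1.004
shift [ 0.0018 -0.0004  0.0025] rot [-0.0004 -0.0084 -0.0024]
```

View pics/hov_side.png

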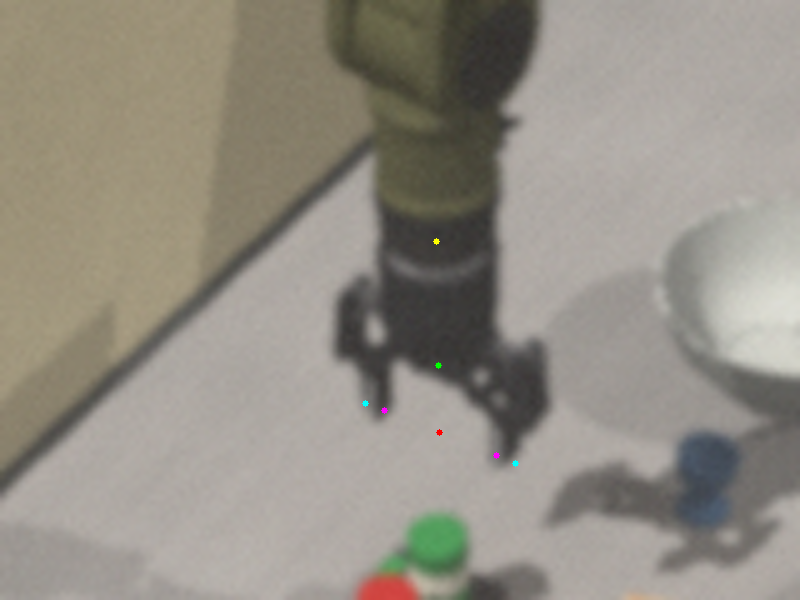

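View pics/hov_top.png

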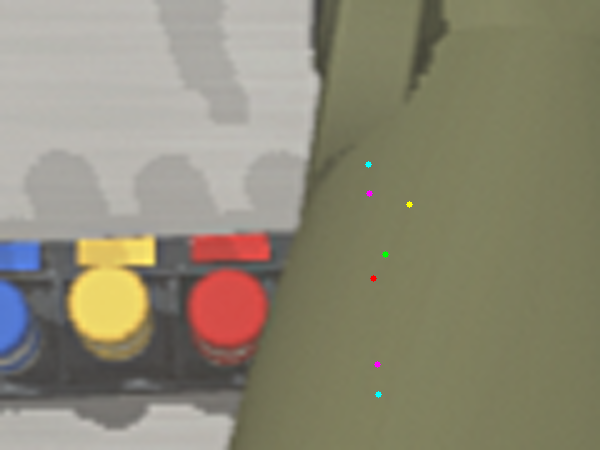

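```bash
python3 - <<'E'
from h import *
print(ray("side",[(257.1,166.1)],.092), ray("top",[(289.36,170.26)],.091))
s=dict(tcp_pos=np.array([.22236,-.55694,.40383])); Ra=R.from_euler("xyz",[-90,.1,-68.237],degrees=True)
for n,(x0,y0,x1,y1) in (("top",(392,300,512,384)),("side",(420,0,512,100))):
    im=cv2.imread(f"pics/{n}0.png"); z=cv2.resize(im[y0:y1,x0:x1],None,fx=6,fy=6,interpolation=2)
    for q,col in(((0,.16,0),(0,0,255)),((.0425,.16,0),(255,0,255)),((-.0425,.16,0),(255,0,255)),((.057,.16,0),(255,255,0)),((-.057,.16,0),(255,255,0)),((0,0,0),(0,255,255)),((0,.101,0),(0,255,0))):
        u=proj(n,s["tcp_pos"]+Ra.apply(q)); print(n,u);cv2.circle(z,tuple(int(t) for t in (u-[x0,y0]+.5)*6),3,col,-1)
    cv2.imwrite(f"pics/st_{n}.png",z)
E
```

```text
[[ 0.62789733 -0.08333341  0.092     ]] [[ 0.63268975 -0.08549831  0.091     ]]
top [511.04547342 349.22142634]
top [528.83930933 341.95780154]
top [493.16334081 356.50841871]
top [534.88958473 339.485137  ]
top [487.04254379 358.99974574]
top [572.8298616 377.585341 ]
top [530.78080026 358.2841236 ]
side [429.43801243  98.30943157]
side [428.79993177  90.93687636]
side [430.0880844  105.95535161]
side [428.58497496  88.4817266 ]
side [430.31261334 108.62894571]
side [441.69931045  59.09616045]
side [433.79816581  84.47350063]
```

View pics/st_top.png

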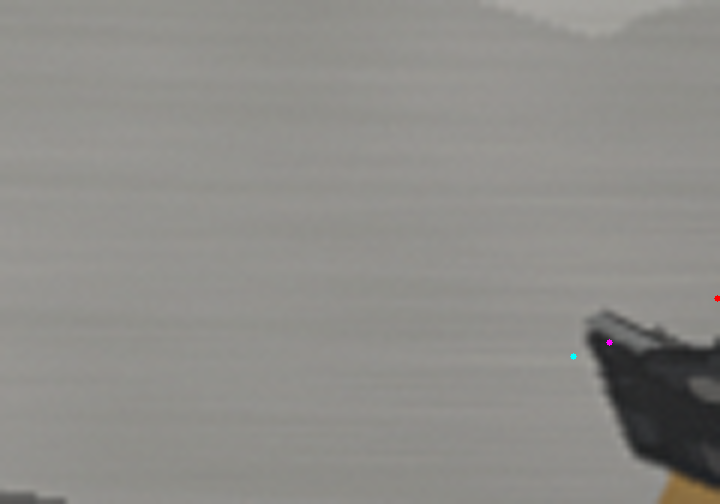

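```bash
python3 - <<'E'
from h import *
goto(.630,-.0845,.205,3.2)
for c,uv in(("yellow",(241.4,170.6)),): print(ray("top",[uv],.092))
E
```

```text
t 2.08 tcp [ 0.6312 -0.0906  0.3415] [-9.001e+01 -5.000e-02  2.740e+00] F [0.4 0.7 0.5] op 0.999
shift [-0.001   0.1365  0.0062] rot [ 0.0002 -0.008   0.0009]
[[0.62955369 0.04330443 0.092     ]]
```

>>> servo_tool --rows '[[[0,0.02,0.003,0,-0.008,0],[-0.001,0.06,0.006,0,-0.008,0],[-0.001,0.1,0.006,0,-0.008,0],[-0.001,0.125,0.006,0,-0.008,0],[-0.001,0.135,0.006,0,-0.008,0]]]'

```text
time_s: 2.7
tcp_pos: [0.6297, -0.0842, 0.2052]
orientation: [-90.0, 0.0, 3.2]
wrist_force: [0.5, 0.4, 1.6]
opening: 0.998
```

```bash
python3 - <<'E'
from h import *
goto(.630,-.0845,.205,3.2)
for n,(x0,y0,x1,y1) in (("side",(200,110,330,230)),):
    im=optics.read_camera(n)[:,:,::-1]; z=cv2.resize(im[y0:y1,x0:x1],None,fx=5,fy=5,interpolation=2)
    cv2.imwrite(f"pics/g1_{n}.png",z)
E
```

```text
t 2.7 tcp [ 0.6297 -0.0842  0.2052] [-8.999e+01  3.000e-02  3.230e+00] F [0.5 0.4 1.6] op 0.998
shift [ 0.0002  0.0002 -0.0003] rot [-0.0001  0.0006 -0.0006]
```

View pics/g1_side.png

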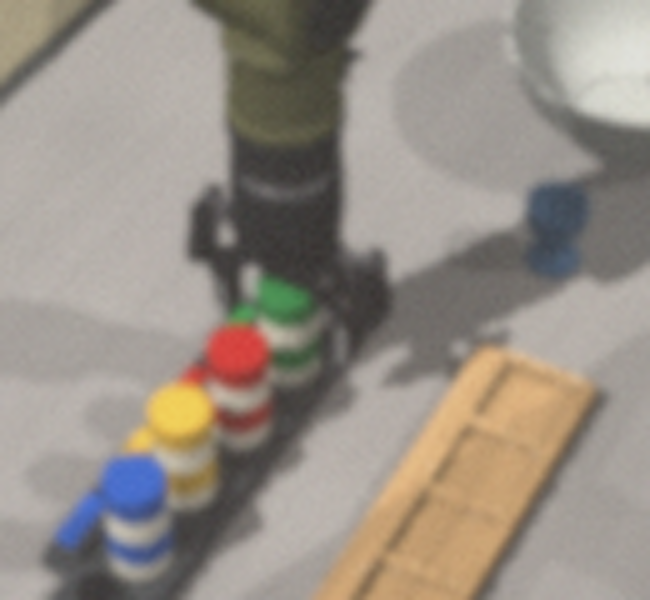

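>>> servo_tool --rows '[[[0,0,0,0,0,0],[0,0,0,0,0,0],[0,0,0,0,0,0],[0,0,0,0,0,0],[0,0,0,0,0,0]]]' --gripper -1 --squeeze 40

```text
time_s: 3.38
tcp_pos: [0.6307, -0.084, 0.2073]
orientation: [-90.0, -0.2, 3.3]
wrist_force: [-0.7, 0.8, 6.0]
opening: 0.487
```

>>> servo_tool --rows '[[[0,-0.01,0,0,0,0],[0,-0.04,0,0,0,0],[0,-0.08,0,0,0,0],[0,-0.11,0,0,0,0],[0,-0.12,0,0,0,0]]]'

```text
time_s: 4.0
tcp_pos: [0.6305, -0.084, 0.3282]
orientation: [-90.0, -0.2, 3.3]
wrist_force: [0.4, -0.9, -2.4]
opening: 0.484
```

```bash
python3 - <<'E'
from h import *
s=arm.read_state();print(local((.4586,-.0405),4.65,np.array((0,.099,0))))
goto(*local((.4586,-.0405),4.65,np.array((0,.099,0)))[:2],.325,4.7)
for n,(x0,y0,x1,y1) in (("side",(200,110,330,230)),("top",(190,130,330,250))):
    im=optics.read_camera(n)[:,:,::-1]; z=cv2.resize(im[y0:y1,x0:x1],None,fx=5,fy=5,interpolation=2)
    cv2.imwrite(f"pics/l1_{n}.png",z)
E
```

```text
[0.45057419 0.05817414 0.        ]
t 4.0 tcp [ 0.6305 -0.084   0.3282] [-90.04  -0.19   3.27] F [ 0.4 -0.9 -2.4] op 0.484
shift [-0.1715  0.0025  0.1522] rot [ 0.0007 -0.025   0.0033]
```

View pics/l1_side.png

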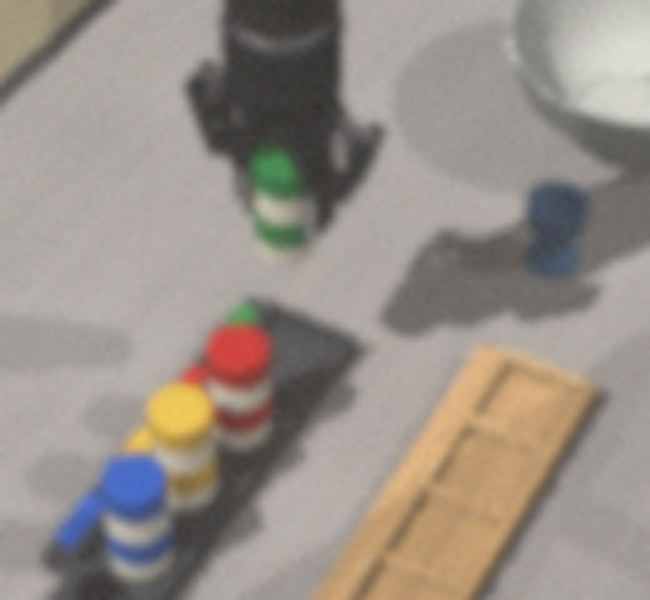

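View pics/l1_top.png

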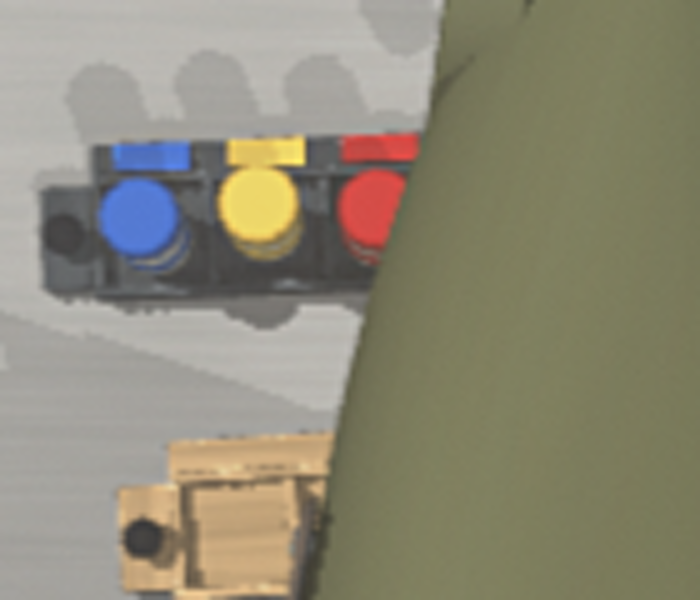

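```bash
cat >>h.py <<'E'
def tilt(col,P,yaw,roi,n="side"):
    """lid/band centroid axis in view vs tilt about the jaw axis (positive: lid toward rack +y)"""
    im=optics.read_camera(n); b=sorted(blobs(im,col,smin=70,roi=roi),key=lambda b:b[5][1]); b=[x for x in b if x[0]>15]; print(b)
    return b
def slope(P,yaw,th,n="side"):
    a=np.radians(yaw);t=np.radians(th);ax=np.array([-np.sin(a)*np.sin(t),np.cos(a)*np.sin(t),np.cos(t)])
    u=proj(n,np.array(P)+.03*ax)-proj(n,np.array(P)-.02*ax); return np.degrees(np.arctan2(u[0],-u[1]))
E
python3 - <<'E'
from h import *
b=tilt("green",None,0,(240,130,270,170))
d=b[0][5]-b[-1][5]; print("obs",np.degrees(np.arctan2(d[0],-d[1])))
for th in(-5,0,5,10): print(th,slope((.6305,-.083,.17),3.2,th))
si=cv2.imread("pics/side0.png")[:,:,::-1].copy()
for c,r in(("red",(236,170,262,205)),("blue",(218,195,245,230)),("yellow",(226,180,250,215))): print(c,blobs(si,c,smin=70,roi=r))
for th in(-5,0,5,10): print(th,slope((.6305,-.02,.05),3.2,th))
print(arm.read_state()["ft_torque"],arm.read_state()["wrist_force"])
E
```

```text
[(74, 250, 140, 10, 10, array([254.62, 144.31])), (17, 252, 156, 8, 3, array([255.59, 157.12]))]
obs -4.3302925164473445
-5 2.2153009366608996
0 -1.1227923374683177
5 -4.989704847082214
10 -9.551611352362848
red [(167, 236, 175, 18, 13, array([245.99, 181.41])), (45, 244, 190, 11, 7, array([248.93, 193.33]))]
blue [(149, 218, 202, 15, 14, array([225.17, 207.63])), (34, 221, 218, 13, 5, array([226.74, 219.88]))]
yellow [(173, 226, 187, 17, 14, array([234.42, 193.98])), (46, 234, 202, 10, 7, array([238.72, 205.43]))]
-5 1.1977309938001177
0 -2.5962261084406126
5 -7.0842451191409825
10 -12.492372446187554
[ 0.0117821  -0.00615346  0.03142547] [-0.33984812 -0.79499532 -1.56823222]
```

>>> servo_tool --rows '[[[-0.03,0,0.026,0,-0.005,0],[-0.075,0,0.066,0,-0.012,0],[-0.12,0,0.106,0,-0.02,0],[-0.155,0,0.138,0,-0.025,0],[-0.1715,0,0.1525,0,-0.025,0]]]'

```text
time_s: 4.78
tcp_pos: [0.4474, 0.0594, 0.3241]
orientation: [-90.0, 0.2, 4.8]
wrist_force: [0.3, -0.0, -2.5]
opening: 0.486
```

```bash
python3 - <<'E'
from h import *
goto(.4506,.0582,.209,4.7)
for n,(x0,y0,x1,y1) in (("side",(230,140,360,260)),("top",(190,130,330,250))):
    im=optics.read_camera(n)[:,:,::-1]; z=cv2.resize(im[y0:y1,x0:x1],None,fx=5,fy=5,interpolation=2)
    cv2.imwrite(f"pics/l2_{n}.png",z)
E
```

```text
t 4.78 tcp [0.4474 0.0594 0.3241] [-90.     0.2    4.78] F [ 0.3 -0.  -2.5] op 0.486
shift [ 0.0035  0.1151 -0.0015] rot [ 0.0001  0.0015 -0.0035]
```

View pics/l2_side.png

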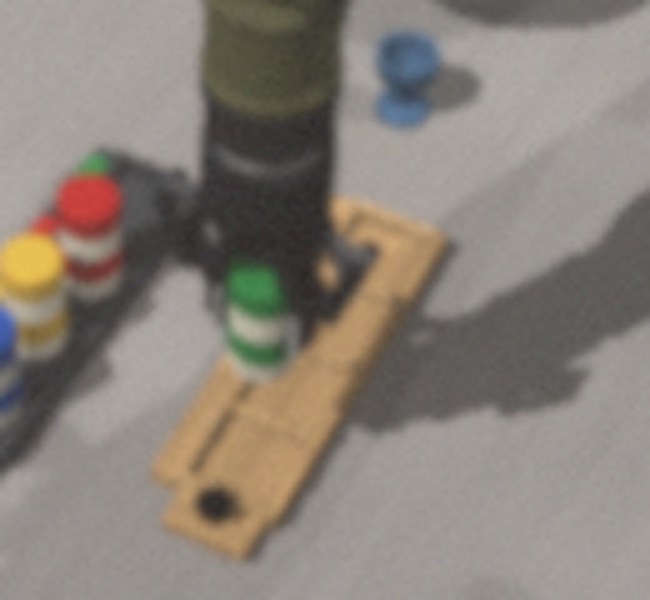

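View pics/l2_top.png

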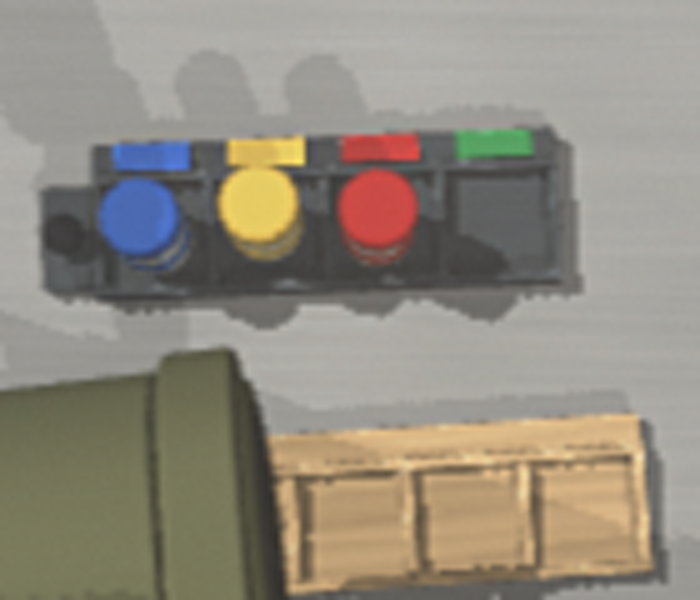

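>>> servo_tool --rows '[[[0.0035,0.03,-0.0015,0,0,0],[0.0035,0.065,-0.0015,0,0,0],[0.0035,0.085,-0.0015,0,0,0],[0.0035,0.095,-0.0015,0,0,0],[0.0035,0.1,-0.0015,0,0,0]]]'

```text
time_s: 5.5
tcp_pos: [0.4543, 0.0569, 0.2252]
orientation: [-90.0, 0.0, 4.7]
wrist_force: [-0.1, -0.0, -0.5]
opening: 0.485
```

```bash
python3 - <<'E'
from h import *
a=proj("side",(.4506,.0582,.008));b=proj("side",(.4536,.0562,.008));print("jar",a+[.3,1.2],"place",b+[1,2.4])
goto(.4506,.0582,.207,4.7)
for n,(x0,y0,x1,y1) in (("side",(230,160,360,260)),):
    im=optics.read_camera(n)[:,:,::-1]; z=cv2.resize(im[y0:y1,x0:x1],None,fx=6,fy=6,interpolation=2)
    cv2.imwrite(f"pics/l3_{n}.png",z)
E
```

```text
jar [279.68640346 233.32779988] place [279.9178472  233.69712983]
t 5.5 tcp [0.4543 0.0569 0.2252] [-9.001e+01  1.000e-02  4.650e+00] F [-0.1 -0.  -0.5] op 0.485
shift [-0.0035  0.0182  0.0016] rot [ 0.0002 -0.0008 -0.0002]
```

View pics/l3_side.png

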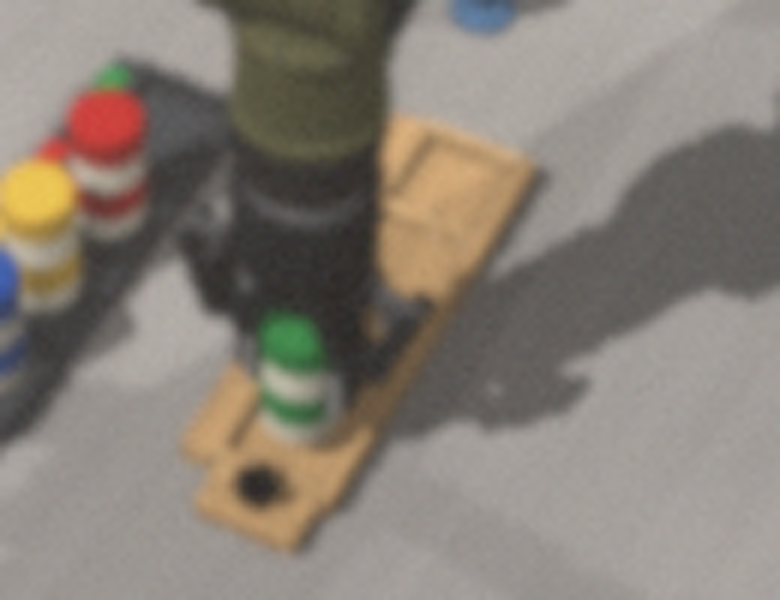

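>>> servo_tool --rows '[[[-0.002,0.006,0.001,0,0,0],[-0.0035,0.011,0.0015,0,0,0],[-0.0035,0.014,0.0015,0,0,0],[-0.0035,0.016,0.0015,0,0,0],[-0.0035,0.016,0.0015,0,0,0]]]'

```text
time_s: 6.18
tcp_pos: [0.45, 0.0585, 0.2097]
orientation: [-90.0, -0.0, 4.7]
wrist_force: [0.8, 0.7, -2.0]
opening: 0.486
```

```bash
python3 - <<'E'
from h import *
goto(.4506,.0582,.207,4.7); print(arm.read_state()["ft_torque"])
for th in(0,5,10): print(th,slope((.4506,.0582,.05),4.7,th))
for n,(x0,y0,x1,y1) in (("side",(230,160,360,260)),):
    im=optics.read_camera(n)[:,:,::-1]; z=cv2.resize(im[y0:y1,x0:x1],None,fx=6,fy=6,interpolation=2)
    cv2.imwrite(f"pics/l4_{n}.png",z)
E
```

```text
t 6.17 tcp [0.45   0.0585 0.2097] [-90.   -0.    4.7] F [ 0.8  0.7 -2. ] op 0.486
shift [ 0.0006  0.0027 -0.0004] rot [0. 0. 0.]
[ 0.01424363  0.00785643 -0.00253816]
0 2.3708322099523333
5 -1.5786837388215367
10 -6.638151084741945
```

View pics/l4_side.png

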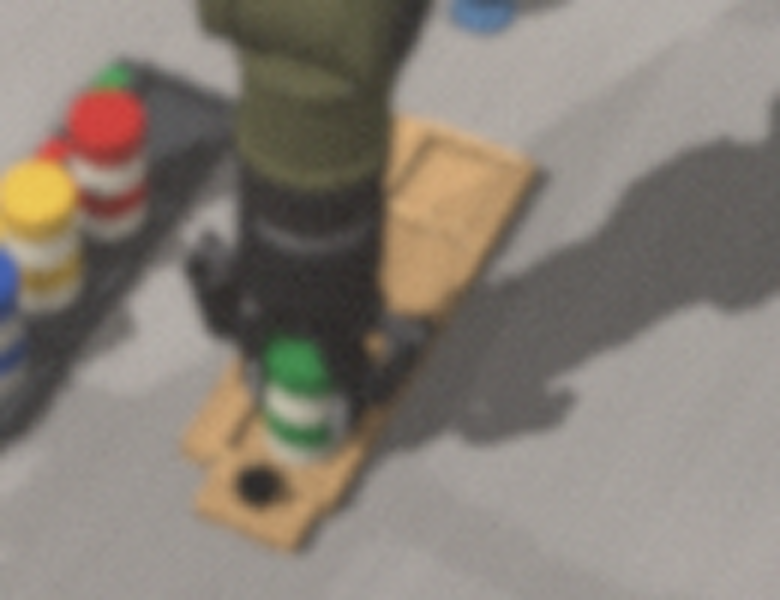

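>>> servo_tool --rows '[[[0,-0.004,-0.005,0.035,0,0],[0,-0.004,-0.011,0.07,0,0],[0,-0.003,-0.016,0.105,0,0],[0,-0.002,-0.0215,0.14,0,0],[0,-0.002,-0.0215,0.14,0,0]]]' --squeeze 60

```text
time_s: 6.85
tcp_pos: [0.4517, 0.0363, 0.2115]
orientation: [-81.9, 0.0, 4.6]
wrist_force: [0.6, -1.0, -1.6]
opening: 0.481
```

```bash
python3 - <<'E'
from h import *
goto(.4506,.0582,.207,4.7); print(arm.read_state()["ft_torque"])
for n,(x0,y0,x1,y1) in (("side",(230,160,360,260)),):
    im=optics.read_camera(n)[:,:,::-1]; z=cv2.resize(im[y0:y1,x0:x1],None,fx=6,fy=6,interpolation=2)
    cv2.imwrite(f"pics/l5_{n}.png",z)
E
```

```text
t 6.85 tcp [0.4517 0.0363 0.2115] [-8.195e+01  3.000e-02  4.600e+00] F [ 0.6 -1.  -1.6] op 0.481
shift [0.0007 0.0075 0.0211] rot [-0.1406 -0.0017 -0.0004]
[-0.2441522  -0.02729557 -0.02243271]
```

View pics/l5_side.png

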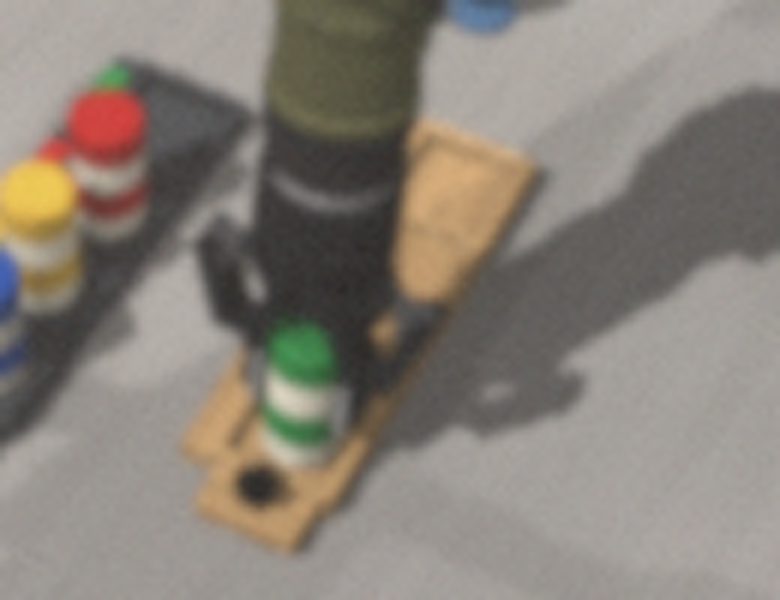

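>>> servo_tool --rows '[[[0,0.001,0,0,0,0],[0,0.002,0,0,0,0],[0,0.003,0,0,0,0],[0,0.004,-0.0005,0,0,0],[0,0.004,-0.0005,0,0,0]]]'

```text
time_s: 7.52
tcp_pos: [0.4517, 0.0374, 0.208]
orientation: [-81.9, -0.0, 4.7]
wrist_force: [-1.3, 1.6, 4.5]
opening: 0.479
```

>>> servo_tool --rows '[[[0,0.001,0,0,0,0],[0,0.001,0,0,0,0],[0,0.001,0,0,0,0],[0,0.001,0,0,0,0],[0,0.001,0,0,0,0]]]'

```text
time_s: 8.15
tcp_pos: [0.4518, 0.0375, 0.2077]
orientation: [-81.9, -0.0, 4.7]
wrist_force: [-4.7, 0.5, 14.3]
opening: 0.483
```

>>> servo_tool --rows '[[[0,0,0,0,0,0],[0,0,0,0,0,0],[0,0,0,0,0,0],[0,0,0,0,0,0],[0,0,0,0,0,0]]]' --gripper 1

```text
time_s: 8.78
tcp_pos: [0.4518, 0.0373, 0.2066]
orientation: [-82.0, 0.0, 4.7]
wrist_force: [-0.5, -0.7, 0.6]
opening: 0.997
```

```bash
python3 - <<'E'
from h import *
goto(.4506,.0582,.207,4.7); print(arm.read_state()["ft_torque"])
for n,(x0,y0,x1,y1) in (("side",(230,160,360,260)),):
    im=optics.read_camera(n)[:,:,::-1]; z=cv2.resize(im[y0:y1,x0:x1],None,fx=6,fy=6,interpolation=2)
    cv2.imwrite(f"pics/l6_{n}.png",z)
E
```

```text
t 8.78 tcp [0.4518 0.0373 0.2066] [-81.98   0.     4.7 ] F [-0.5 -0.7  0.6] op 0.997
shift [0.0006 0.0025 0.0208] rot [-1.4e-01 -0.0e+00 -1.0e-04]
[-0.13451927 -0.01960681  0.02909101]
```

View pics/l6_side.png

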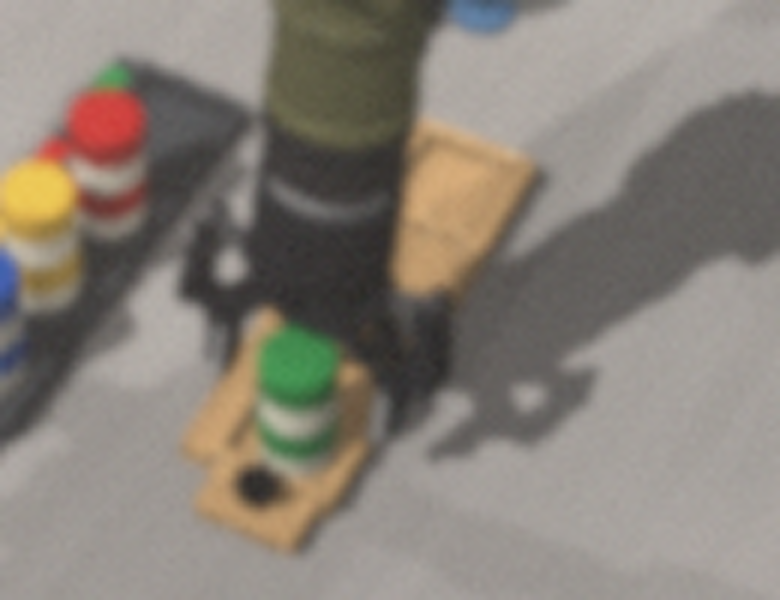

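>>> servo_tool --rows '[[[0,-0.03,0,0,0,0],[0,-0.07,0,0,0,0],[0,-0.11,0,-0.04,0,0],[0,-0.125,0,-0.09,0,0],[0,-0.125,0.0,-0.14,0,0]]]'

```text
time_s: 9.45
tcp_pos: [0.4539, 0.0197, 0.3322]
orientation: [-90.1, -0.2, 4.7]
wrist_force: [0.4, -0.4, 0.2]
opening: 1.001
```

```bash
python3 - <<'E'
from h import *
goto(.626,-.015,.325,3.2)
E
```

```text
t 9.45 tcp [0.4539 0.0197 0.3322] [-90.1   -0.19   4.67] F [ 0.4 -0.4  0.2] op 1.001
shift [ 0.1687  0.0078 -0.0486] rot [0.0017 0.0257 0.0034]
```

>>> servo_tool --rows '[[[0.03,0,-0.01,0,0.005,0],[0.085,0,-0.025,0,0.013,0],[0.135,0,-0.037,0,0.02,0],[0.16,0,-0.0375,0,0.026,0],[0.1687,0,-0.0375,0,0.026,0]]]'

```text
time_s: 10.07
tcp_pos: [0.6254, -0.0037, 0.3298]
orientation: [-90.0, 0.0, 3.2]
wrist_force: [-0.7, -0.5, 0.2]
opening: 0.998
```

>>> servo_tool --rows '[[[0,0,0,0,0,0],[0,0,0,0,0,0],[0,0,0,0,0,0],[0,0,0,0,0,0],[0,0,0,0,0,0]]]'

```text
time_s: 10.7
tcp_pos: [0.6242, -0.0036, 0.3307]
orientation: [-90.0, -0.0, 3.2]
wrist_force: [-1.0, 0.7, -0.3]
opening: 0.999
```

```bash
python3 - <<'E'
from h import *
goto(.6265,-.0175,.212,3.2)
im=optics.read_camera("top")[:,:,::-1]; x0,y0,x1,y1=190,130,330,250
cv2.imwrite("pics/m1_top.png",cv2.resize(im[y0:y1,x0:x1],None,fx=5,fy=5,interpolation=2))
im=optics.read_camera("side")[:,:,::-1]; x0,y0,x1,y1=200,120,330,240
cv2.imwrite("pics/m1_side.png",cv2.resize(im[y0:y1,x0:x1],None,fx=5,fy=5,interpolation=2))
E
```

```text
t 10.7 tcp [ 0.6242 -0.0036  0.3307] [-9.00e+01 -2.00e-02  3.21e+00] F [-1.   0.7 -0.3] op 0.999
shift [ 0.0015  0.1187 -0.014 ] rot [0.     0.0002 0.0003]
```

View pics/m1_top.png

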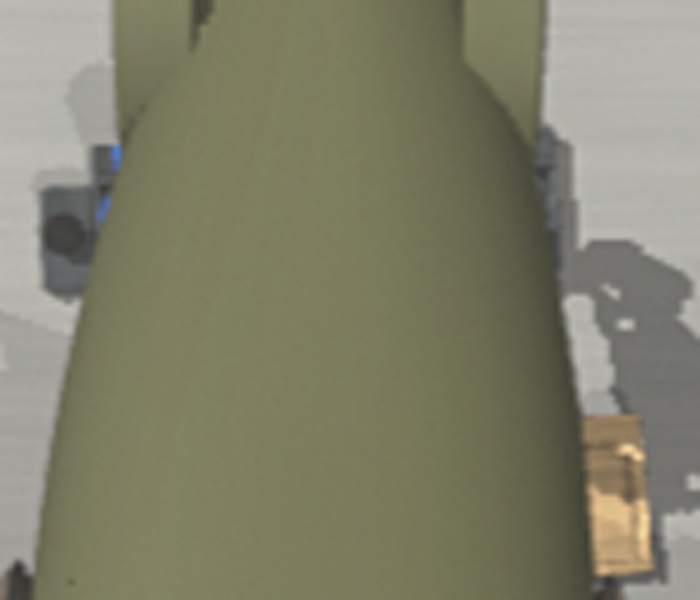

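View pics/m1_side.png

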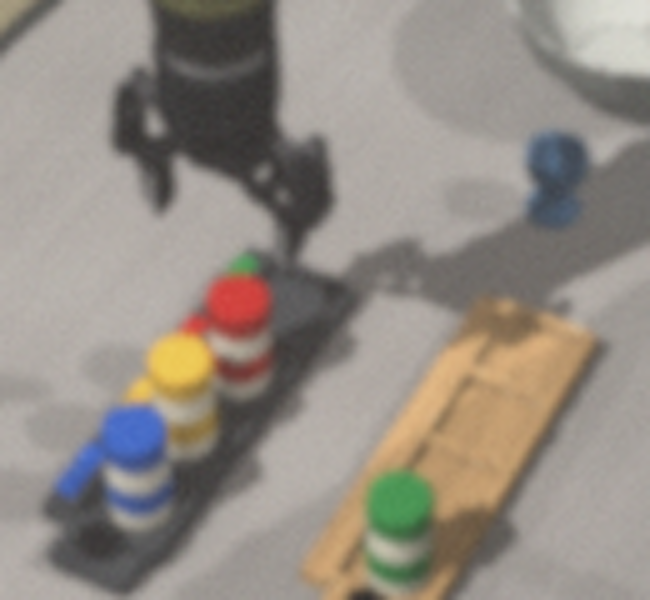

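>>> servo_tool --rows '[[[0.0015,0.01,-0.014,0,0,0],[0.0015,0.05,-0.014,0,0,0],[0.0015,0.095,-0.014,0,0,0],[0.0015,0.113,-0.014,0,0,0],[0.0015,0.1185,-0.014,0,0,0]]]'

```text
time_s: 11.42
tcp_pos: [0.6263, -0.018, 0.2108]
orientation: [-90.0, 0.1, 3.2]
wrist_force: [0.4, -0.5, 0.3]
opening: 1.001
```

>>> servo_tool --rows '[[[0,0,0,0,0,0],[0,0,0,0,0,0],[0,0,0,0,0,0],[0,0,0,0,0,0],[0,0,0,0,0,0]]]' --gripper -1 --squeeze 80

```text
time_s: 12.05
tcp_pos: [0.6275, -0.0175, 0.2139]
orientation: [-90.0, -0.2, 3.2]
wrist_force: [-1.1, 0.2, 6.0]
opening: 0.48
```

>>> servo_tool --rows '[[[0,-0.004,0,0,0,0],[0,-0.015,0,0,0,0],[0,-0.035,0,0,0,0],[0,-0.05,0,0,0,0],[0,-0.055,0,0,0,0]]]'

```text
time_s: 12.68
tcp_pos: [0.6272, -0.0175, 0.2684]
orientation: [-90.0, -0.1, 3.2]
wrist_force: [0.0, -0.2, -2.8]
opening: 0.479
```

```bash
python3 - <<'E'
from h import *
goto(*local((.4586,-.0405),4.65,np.array((0,.033,0)))[:2],.335,4.7); print(arm.read_state()["ft_torque"])
im=optics.read_camera("side")[:,:,::-1]; x0,y0,x1,y1=200,120,330,240
cv2.imwrite("pics/m2_side.png",cv2.resize(im[y0:y1,x0:x1],None,fx=5,fy=5,interpolation=2))
E
```

```text
t 12.68 tcp [ 0.6272 -0.0175  0.2684] [-90.01  -0.12   3.21] F [ 0.  -0.2 -2.8] op 0.479
shift [-0.1703 -0.0669  0.0195] rot [ 0.0002 -0.026   0.0021]
[-0.01190041 -0.01699713  0.02973708]
```

View pics/m2_side.png

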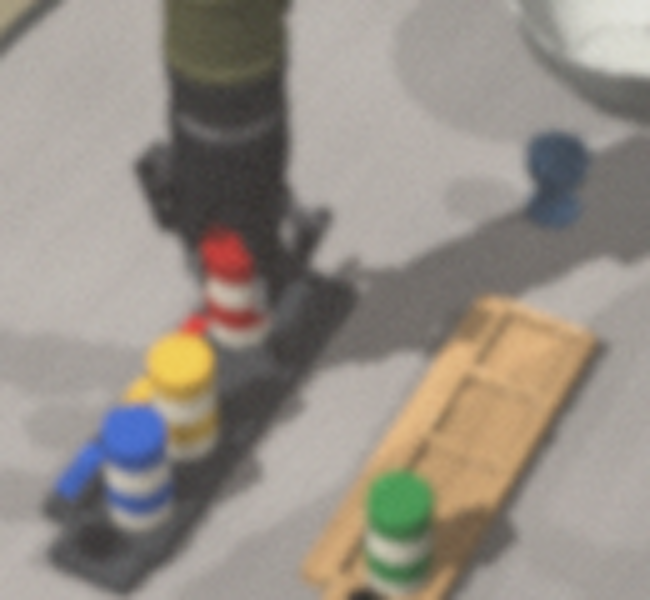

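>>> servo_tool --rows '[[[-0.005,-0.03,0,0,0,0],[-0.045,-0.05,0.005,0,-0.01,0],[-0.095,-0.055,0.01,0,-0.02,0],[-0.145,-0.055,0.014,0,-0.026,0],[-0.169,-0.055,0.0165,0,-0.026,0]]]'

```text
time_s: 13.35
tcp_pos: [0.4539, -0.0105, 0.3212]
orientation: [-90.0, 0.1, 4.7]
wrist_force: [0.5, -0.2, -2.8]
opening: 0.484
```

>>> servo_tool --rows '[[[0,0.02,0,0,0,0],[0,0.05,0,0,0,0],[0,0.075,0,0,0,0],[0,0.09,0,0,0,0],[0,0.09,0,0,0,0]]]'

```text
time_s: 13.98
tcp_pos: [0.4563, -0.0105, 0.231]
orientation: [-90.0, 0.1, 4.7]
wrist_force: [-0.0, 0.2, -2.5]
opening: 0.481
```

```bash
python3 - <<'E'
from h import *
goto(*local((.4586,-.0405),4.65,np.array((0,.030,0)))[:2],.216,4.7); print(arm.read_state()["ft_torque"])
print("placepx",proj("side",local((.4616,-.0425),4.65,np.array((0,.033,.008))))+[1,2.4])
im=optics.read_camera("side")[:,:,::-1]; x0,y0,x1,y1=230,150,360,250
cv2.imwrite("pics/m3_side.png",cv2.resize(im[y0:y1,x0:x1],None,fx=6,fy=6,interpolation=2))
E
```

```text
t 13.97 tcp [ 0.4563 -0.0105  0.231 ] [-89.99   0.14   4.7 ] F [-0.   0.2 -2.5] op 0.481
shift [-0.0001  0.015  -0.0001] rot [-0.0002 -0.     -0.0025]
[0.02758555 0.0376661  0.03861043]
placepx [288.87839486 219.37018596]
```

View pics/m3_side.png

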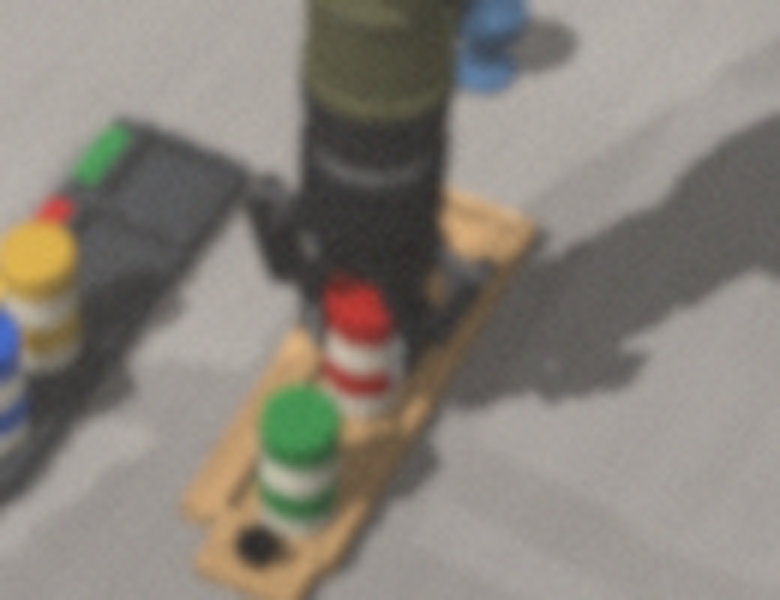

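>>> servo_tool --rows '[[[0,0,-0.006,0.037,0,0],[0,0.0005,-0.0115,0.074,0,0],[0,0.001,-0.017,0.11,0,0],[0,0.001,-0.017,0.11,0,0],[0,0.001,-0.017,0.11,0,0]]]'

```text
time_s: 14.65
tcp_pos: [0.4584, -0.0277, 0.2309]
orientation: [-83.7, 0.0, 4.7]
wrist_force: [-0.2, -1.3, -2.6]
opening: 0.482
```

```bash
python3 - <<'E'
from h import *
goto(*local((.4586,-.0405),4.65,np.array((0,.030,0)))[:2],.216,4.7); print(arm.read_state()["ft_torque"])
im=optics.read_camera("side")[:,:,::-1]; x0,y0,x1,y1=230,150,360,250
cv2.imwrite("pics/m4_side.png",cv2.resize(im[y0:y1,x0:x1],None,fx=6,fy=6,interpolation=2))
E
```

```text
t 14.65 tcp [ 0.4584 -0.0277  0.2309] [-8.37e+01  1.00e-02  4.67e+00] F [-0.2 -1.3 -2.6] op 0.482
shift [-0.0008  0.0167  0.0155] rot [-1.099e-01 -6.000e-04 -1.000e-04]
[-0.19590136 -0.05798016  0.01253081]
```

View pics/m4_side.png

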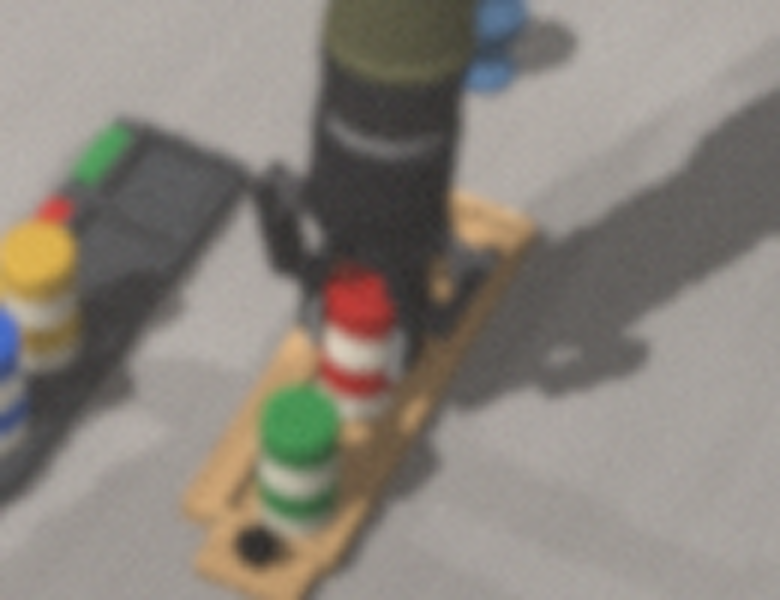

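>>> servo_tool --rows '[[[0,0.004,-0.0005,0,0,0],[0,0.008,-0.001,0,0,0],[0,0.011,-0.001,0,0,0],[0,0.014,-0.0015,0,0,0],[0,0.016,-0.002,0,0,0]]]'

```text
time_s: 15.32
tcp_pos: [0.4584, -0.0276, 0.2146]
orientation: [-83.7, 0.0, 4.7]
wrist_force: [-1.4, 1.1, 7.4]
opening: 0.477
```

Contact at the expected height; release.

>>> servo_tool --rows '[[[0,0.0005,0,0,0,0],[0,0.0005,0,0,0,0],[0,0.0005,0,0,0,0],[0,0.0005,0,0,0,0],[0,0.0005,0,0,0,0]]]' --gripper 1

```text
time_s: 15.95
tcp_pos: [0.4585, -0.0277, 0.2144]
orientation: [-83.7, -0.0, 4.7]
wrist_force: [0.2, 0.3, -1.2]
opening: 1.0
```

>>> servo_tool --rows '[[[0,-0.03,0,0,0,0],[0,-0.07,0,0,0,0],[0,-0.11,0,-0.03,0,0],[0,-0.125,0,-0.07,0,0],[0,-0.125,0.0,-0.11,0,0]]]'

```text
time_s: 16.58
tcp_pos: [0.4602, -0.0416, 0.3403]
orientation: [-90.1, -0.2, 4.7]
wrist_force: [-1.1, 0.0, -1.0]
opening: 0.998
```

```bash
python3 - <<'E'
from h import *
goto(.627,.0475,.335,3.2)
im=optics.read_camera("side")[:,:,::-1]; x0,y0,x1,y1=230,150,360,250
cv2.imwrite("pics/m5_side.png",cv2.resize(im[y0:y1,x0:x1],None,fx=6,fy=6,interpolation=2))
im=optics.read_camera("top")[:,:,::-1]; x0,y0,x1,y1=190,150,330,260
cv2.imwrite("pics/m5_top.png",cv2.resize(im[y0:y1,x0:x1],None,fx=5,fy=5,interpolation=2))
E
```

```text
t 16.57 tcp [ 0.4602 -0.0416  0.3403] [-90.1   -0.19   4.68] F [-1.1  0.  -1. ] op 0.998
shift [0.1734 0.0058 0.0752] rot [0.0017 0.0258 0.0033]
```

View pics/m5_side.png

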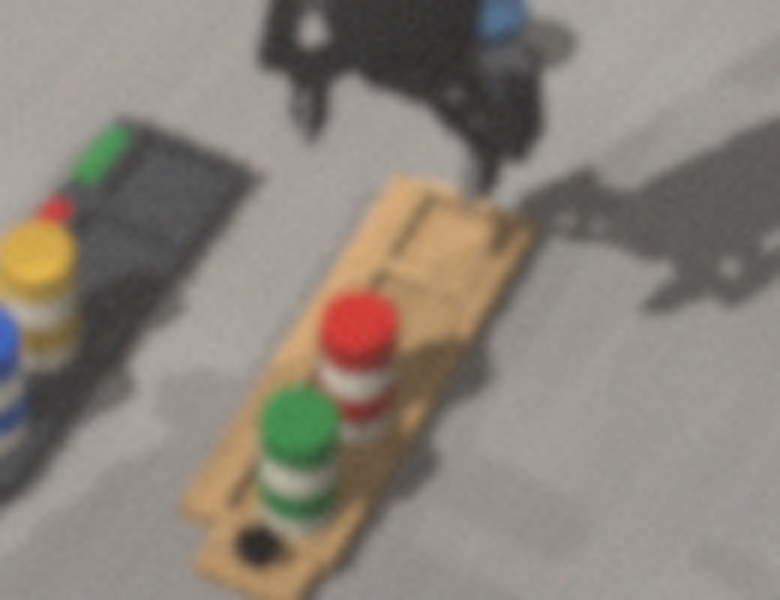

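View pics/m5_top.png

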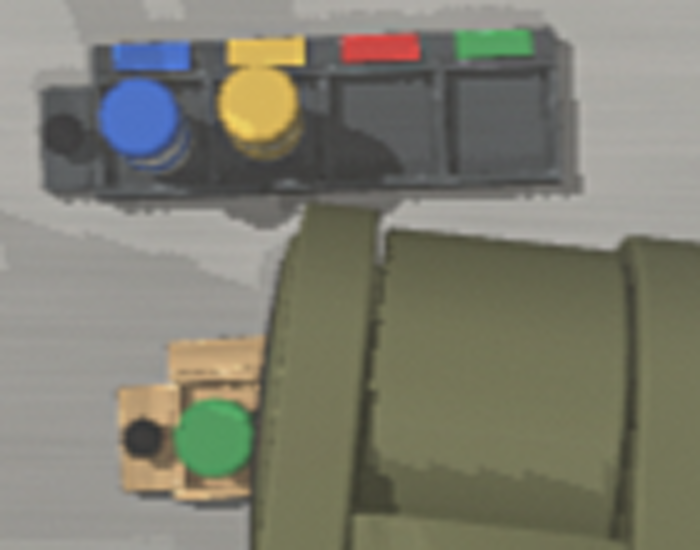

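```bash
python3 - <<'E'
from h import *
im=cv2.imread("pics/m5_top.png")
p=ray("top",[(214/5+190-.5,438/5+150-.5)],.092)[0]; print(p, local((.4616,-.0425),4.65,np.array((0,.099,0))))
a,b=proj("side",local((.4616,-.0425),4.65,np.array((0,.099,.092)))),proj("side",local((.4616,-.0425),4.65,np.array((0,.033,.092))));print(b-a,"obs",59/6,-95/6)
# yellow, blue in current top
for c in("blue","yellow"):print(c,blobs(optics.read_camera("top"),c,roi=(195,155,255,192)))
goto(.627,.0475,.335,3.2)
E
```

```text
[0.45166502 0.06345715 0.092     ] [0.45357419 0.05617414 0.        ]
[  9.31554646 -14.55446543] obs 9.833333333333334 -15.833333333333334
blue [(75, 213, 159, 15, 5, array([220., 161.])), (197, 210, 166, 16, 15, array([217.39, 172.99]))]
yellow [(282, 233, 158, 18, 21, array([241.56, 167.53]))]
t 16.77 tcp [ 0.4593 -0.0412  0.3384] [-8.995e+01  2.000e-02  4.720e+00] F [-0.6  0.5 -0.3] op 0.999
shift [0.1744 0.0034 0.0746] rot [-0.0008  0.0265 -0.0004]
```

>>> servo_tool --rows '[[[0.03,0,0.013,0,0.005,0],[0.085,0,0.037,0,0.013,0],[0.135,0,0.06,0,0.02,0],[0.165,0,0.075,0,0.026,0],[0.1744,0,0.0765,0,0.026,0]]]'

```text
time_s: 17.4
tcp_pos: [0.6282, 0.0502, 0.3374]
orientation: [-90.0, 0.1, 3.3]
wrist_force: [-0.4, 0.0, -0.1]
opening: 0.997
```

>>> servo_tool --rows '[[[0,0,0,0,0,0],[0,0.01,0,0,0,0],[0,0.03,0,0,0,0],[0,0.04,0,0,0,0],[0,0.04,0,0,0,0]]]'

```text
time_s: 18.02
tcp_pos: [0.6261, 0.0488, 0.2977]
orientation: [-90.0, 0.1, 3.2]
wrist_force: [-0.5, 0.1, 0.7]
opening: 0.997
```

```bash
python3 - <<'E'
from h import *
goto(.6275,.0493,.212,3.2)
im=optics.read_camera("side")[:,:,::-1]; x0,y0,x1,y1=200,120,330,240
cv2.imwrite("pics/n1_side.png",cv2.resize(im[y0:y1,x0:x1],None,fx=5,fy=5,interpolation=2))
E
```

```text
t 18.02 tcp [0.6261 0.0488 0.2977] [-90.     0.12   3.18] F [-0.5  0.1  0.7] op 0.997
shift [0.0016 0.0857 0.0005] rot [ 0.     -0.0003 -0.0021]
```

View pics/n1_side.png

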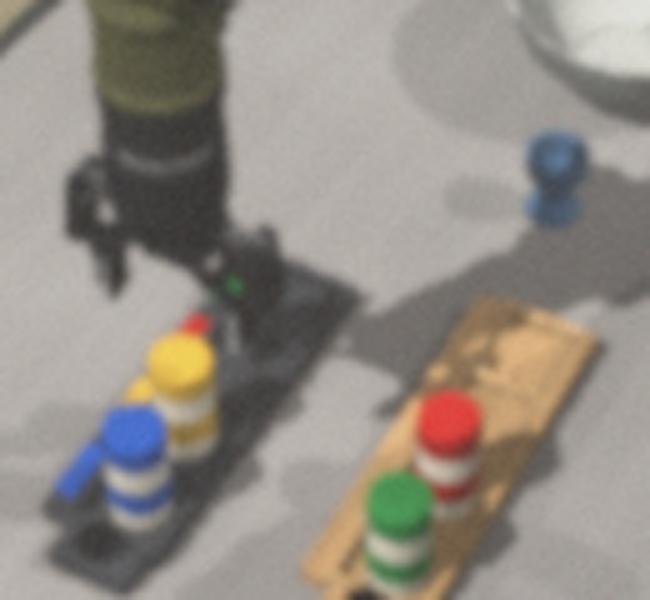

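>>> servo_tool --rows '[[[0.0015,0.02,0.0005,0,0,0],[0.0015,0.05,0.0005,0,0,0],[0.0015,0.075,0.0005,0,0,0],[0.0015,0.085,0.0005,0,0,0],[0.0015,0.0857,0.0005,0,0,0]]]'

```text
time_s: 18.7
tcp_pos: [0.6286, 0.0498, 0.213]
orientation: [-90.0, 0.0, 3.2]
wrist_force: [0.0, 0.0, 0.5]
opening: 1.001
```

>>> servo_tool --rows '[[[0,0,0,0,0,0],[0,0,0,0,0,0],[0,0,0,0,0,0],[0,0,0,0,0,0],[0,0,0,0,0,0]]]' --gripper -1 --squeeze 80

```text
time_s: 19.32
tcp_pos: [0.6292, 0.0498, 0.2141]
orientation: [-90.0, -0.1, 3.2]
wrist_force: [-0.6, 0.4, 5.9]
opening: 0.478
```

>>> servo_tool --rows '[[[0,-0.004,0,0,0,0],[0,-0.015,0,0,0,0],[0,-0.045,0,0,0,0],[0,-0.085,0,0,0,0],[0,-0.11,0,0,0,0]]]'

```text
time_s: 19.95
tcp_pos: [0.6288, 0.0498, 0.3254]
orientation: [-90.0, -0.1, 3.2]
wrist_force: [0.6, 0.2, -2.6]
opening: 0.481
```

```bash
python3 - <<'E'
from h import *
goto(*local((.459,-.038),4.65,np.array((0,-.033,0)))[:2],.335,4.7); print(arm.read_state()["ft_torque"])
im=optics.read_camera("side")[:,:,::-1]; x0,y0,x1,y1=200,120,330,240
cv2.imwrite("pics/n2_side.png",cv2.resize(im[y0:y1,x0:x1],None,fx=5,fy=5,interpolation=2))
E
```

```text
t 19.95 tcp [0.6288 0.0498 0.3254] [-90.    -0.11   3.21] F [ 0.6  0.2 -2.6] op 0.481
shift [-0.1736 -0.01   -0.1112] rot [-0.    -0.026  0.002]
[-0.03389225 -0.05991886 -0.0011541 ]
```

View pics/n2_side.png

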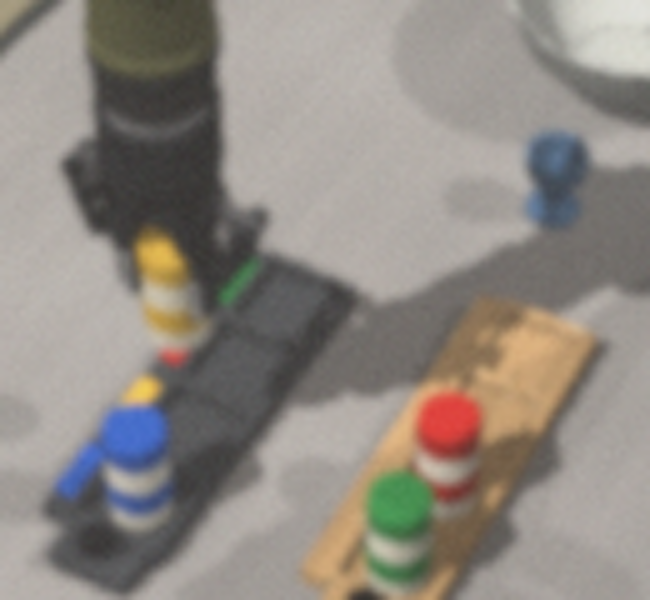

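>>> servo_tool --rows '[[[-0.03,-0.01,-0.02,0,-0.005,0],[-0.075,-0.01,-0.048,0,-0.012,0],[-0.12,-0.01,-0.077,0,-0.02,0],[-0.16,-0.01,-0.103,0,-0.026,0],[-0.1735,-0.01,-0.111,0,-0.026,0]]]'

```text
time_s: 20.62
tcp_pos: [0.4591, -0.0717, 0.3325]
orientation: [-90.0, 0.1, 4.6]
wrist_force: [-0.1, -0.2, -1.9]
opening: 0.482
```

>>> servo_tool --rows '[[[0,0.01,0,0,0,0],[0,0.03,-0.006,0.04,0,0],[0,0.06,-0.0125,0.08,0,0],[0,0.085,-0.0185,0.12,0,0],[0,0.095,-0.0185,0.12,0,0]]]'

```text
time_s: 21.25
tcp_pos: [0.4634, -0.089, 0.2358]
orientation: [-83.1, 0.1, 4.7]
wrist_force: [-0.6, -0.5, -2.0]
opening: 0.481
```

```bash
python3 - <<'E'
from h import *
s=arm.read_state(); Ra=R.from_euler("xyz",s["orientation"],degrees=True); print("grasp pt",s["tcp_pos"]+Ra.apply([0,.155,0]),"want",local((.459,-.038),4.65,np.array((0,-.033,0))),s["tcp_pos"],s["wrist_force"])
print("placepx",proj("side",local((.4616,-.0425),4.65,np.array((0,-.033,.008))))+[1,2.4])
im=optics.read_camera("side")[:,:,::-1]; x0,y0,x1,y1=230,130,360,230
cv2.imwrite("pics/n3_side.png",cv2.resize(im[y0:y1,x0:x1],None,fx=6,fy=6,interpolation=2))
E
```

```text
grasp pt [ 0.46153866 -0.07041005  0.08194807] want [ 0.46167527 -0.07089138  0.        ] [ 0.46341503 -0.08897141  0.23582124] [-0.55791213 -0.47575156 -1.99347161]
placepx [297.39822147 205.71369195]
```

View pics/n3_side.png

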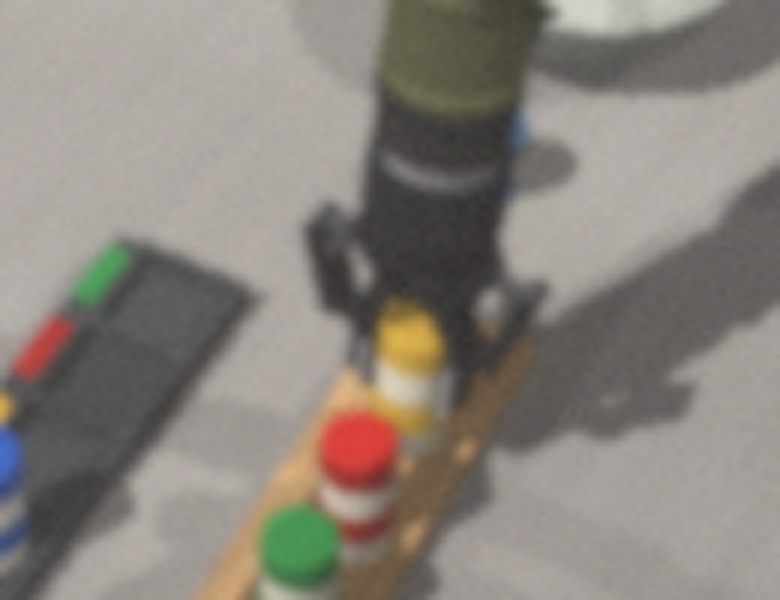

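>>> servo_tool --rows '[[[0,0.006,-0.0005,0,0,0],[0,0.012,-0.0015,0,0,0],[0,0.016,-0.002,0,0,0],[0,0.019,-0.0025,0,0,0],[0,0.021,-0.0025,0,0,0]]]'

```text
time_s: 21.92
tcp_pos: [0.4631, -0.0892, 0.2167]
orientation: [-83.1, -0.0, 4.7]
wrist_force: [0.2, 0.7, -2.5]
opening: 0.476
```

>>> servo_tool --rows '[[[0,0.0015,0,0,0,0],[0,0.002,0,0,0,0],[0,0.003,0,0,0,0],[0,0.0035,0,0,0,0],[0,0.0035,0,0,0,0]]]'

```text
time_s: 22.55
tcp_pos: [0.4631, -0.0888, 0.215]
orientation: [-83.1, -0.0, 4.7]
wrist_force: [-6.5, -0.2, 18.1]
opening: 0.477
```

>>> servo_tool --rows '[[[0,-0.001,0,0,0,0],[0,-0.001,0,0,0,0],[0,-0.001,0,0,0,0],[0,-0.001,0,0,0,0],[0,-0.001,0,0,0,0]]]' --gripper 1

```text
time_s: 23.18
tcp_pos: [0.463, -0.0888, 0.2141]
orientation: [-83.1, 0.0, 4.7]
wrist_force: [-0.3, -0.0, -0.4]
opening: 1.001
```

>>> servo_tool --rows '[[[0,-0.03,0,0,0,0],[0,-0.07,0,0,0,0],[0,-0.11,0,-0.04,0,0],[0,-0.125,0,-0.08,0,0],[0,-0.125,0.0,-0.12,0,0]]]'

```text
time_s: 23.8
tcp_pos: [0.4649, -0.1041, 0.34]
orientation: [-90.1, -0.2, 4.7]
wrist_force: [0.0, 0.4, -0.3]
opening: 1.002
```

```bash
python3 - <<'E'
from h import *
print(ray("top",[(217.3,172.9)],.092))
goto(.620,.111,.335,3.2)
im=optics.read_camera("side")[:,:,::-1]; x0,y0,x1,y1=230,130,360,230
cv2.imwrite("pics/n4_side.png",cv2.resize(im[y0:y1,x0:x1],None,fx=6,fy=6,interpolation=2))
im=optics.read_camera("top")[:,:,::-1]; x0,y0,x1,y1=190,150,330,260
cv2.imwrite("pics/n4_top.png",cv2.resize(im[y0:y1,x0:x1],None,fx=5,fy=5,interpolation=2))
E
```

```text
[[0.62228304 0.10791737 0.092     ]]
t 23.8 tcp [ 0.4649 -0.1041  0.34  ] [-90.13  -0.17   4.68] F [ 0.   0.4 -0.3] op 1.002
shift [0.1721 0.0051 0.2017] rot [0.0022 0.0258 0.0031]
```

View pics/n4_side.png

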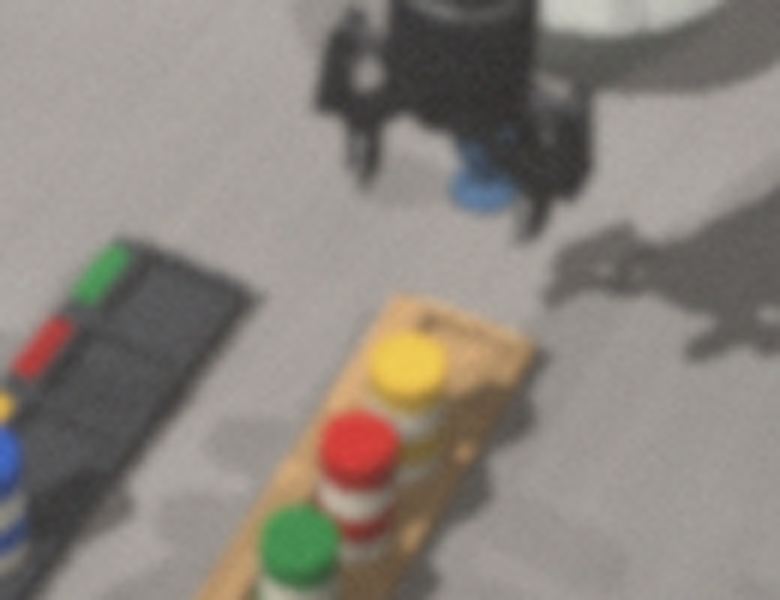

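View pics/n4_top.png

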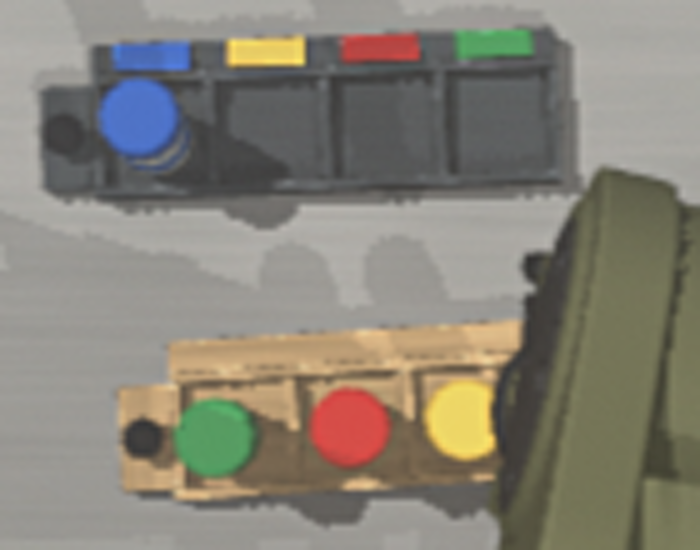

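```bash
python3 - <<'E'
from h import *
a=np.radians(4.65);Rm=np.array([[np.cos(a),np.sin(a)],[-np.sin(a),np.cos(a)]])
for n,(u,v) in dict(g=(214,438),r=(350,427),y=(465,420)).items():
    p=ray("top",[(u/5+190-.5,v/5+150-.5)],.092)[0]; print(n,p[:2],"local",Rm@(p[:2]-[.4616,-.0425]))
goto(.620,.111,.335,3.2)
E
```

```text
g [0.45166502 0.06345715] local [-0.00131247  0.10641381]
r [ 0.45866563 -0.008174  ] local [-0.00014194  0.0344509 ]
y [ 0.46337027 -0.06876393] local [-0.00036474 -0.026321  ]
t 23.9 tcp [ 0.4643 -0.1036  0.3387] [-9.003e+01 -5.000e-02  4.720e+00] F [ 0.4  0.6 -0. ] op 0.999
shift [0.1729 0.0038 0.201 ] rot [0.0004 0.0266 0.0009]
```

>>> servo_tool --rows '[[[0.03,0,0.035,0,0.005,0],[0.07,0,0.082,0,0.011,0],[0.11,0,0.128,0,0.018,0],[0.15,0,0.175,0,0.026,0],[0.1729,0.003,0.201,0,0.026,0]]]'

```text
time_s: 24.52
tcp_pos: [0.6214, 0.1133, 0.3346]
orientation: [-89.9, 0.0, 3.3]
wrist_force: [-0.5, 0.0, 0.1]
opening: 1.001
```

>>> servo_tool --rows '[[[0,0,0,0,0,0],[0,0.01,0,0,0,0],[0,0.03,0,0,0,0],[0,0.04,0,0,0,0],[0,0.04,0,0,0,0]]]'

```text
time_s: 25.15
tcp_pos: [0.6193, 0.1098, 0.2944]
orientation: [-90.0, 0.1, 3.1]
wrist_force: [0.4, -0.4, -0.5]
opening: 0.997
```

```bash
python3 - <<'E'
from h import *
goto(.620,.111,.212,3.2)
im=optics.read_camera("side")[:,:,::-1]; x0,y0,x1,y1=180,130,310,240
cv2.imwrite("pics/b1_side.png",cv2.resize(im[y0:y1,x0:x1],None,fx=5,fy=5,interpolation=2))
E
```

```text
t 25.15 tcp [0.6193 0.1098 0.2944] [-90.01   0.13   3.15] F [ 0.4 -0.4 -0.5] op 0.997
shift [0.001  0.0824 0.0012] rot [ 0.0003 -0.0009 -0.0023]
```

View pics/b1_side.png

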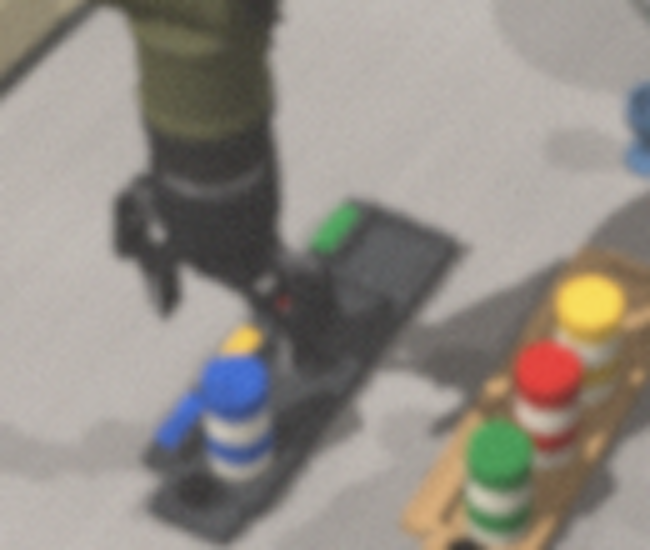

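>>> servo_tool --rows '[[[0.001,0.02,0.001,0,0,0],[0.001,0.05,0.001,0,0,0],[0.001,0.072,0.001,0,0,0],[0.001,0.082,0.001,0,0,0],[0.001,0.0825,0.001,0,0,0]]]'

```text
time_s: 25.82
tcp_pos: [0.6211, 0.1116, 0.213]
orientation: [-90.0, 0.0, 3.2]
wrist_force: [0.0, -0.3, 0.5]
opening: 1.0
```

>>> servo_tool --rows '[[[0,0,0,0,0,0],[0,0,0,0,0,0],[0,0,0,0,0,0],[0,0,0,0,0,0],[0,0,0,0,0,0]]]' --gripper -1 --squeeze 80

```text
time_s: 26.45
tcp_pos: [0.6213, 0.1119, 0.2141]
orientation: [-90.0, -0.1, 3.2]
wrist_force: [-2.0, 0.3, 5.1]
opening: 0.473
```

>>> servo_tool --rows '[[[0,-0.004,0,0,0,0],[0,-0.015,0,0,0,0],[0,-0.045,0,0,0,0],[0,-0.085,0,0,0,0],[0,-0.115,0,0,0,0]]]'

```text
time_s: 27.08
tcp_pos: [0.6213, 0.1118, 0.3303]
orientation: [-90.0, -0.1, 3.2]
wrist_force: [0.6, 0.3, -1.9]
opening: 0.483
```

```bash
python3 - <<'E'
from h import *
goto(.4678,-.141,.335,4.7); print(arm.read_state()["ft_torque"])
im=optics.read_camera("side")[:,:,::-1]; x0,y0,x1,y1=180,120,310,240
cv2.imwrite("pics/b2_side.png",cv2.resize(im[y0:y1,x0:x1],None,fx=5,fy=5,interpolation=2))
E
```

```text
t 27.07 tcp [0.6213 0.1118 0.3303] [-89.99  -0.1    3.21] F [ 0.6  0.3 -1.9] op 0.483
shift [-0.1674 -0.005  -0.2438] rot [-0.0002 -0.026   0.0017]
[ 0.04767523 -0.07977517 -0.00381799]
```

View pics/b2_side.png

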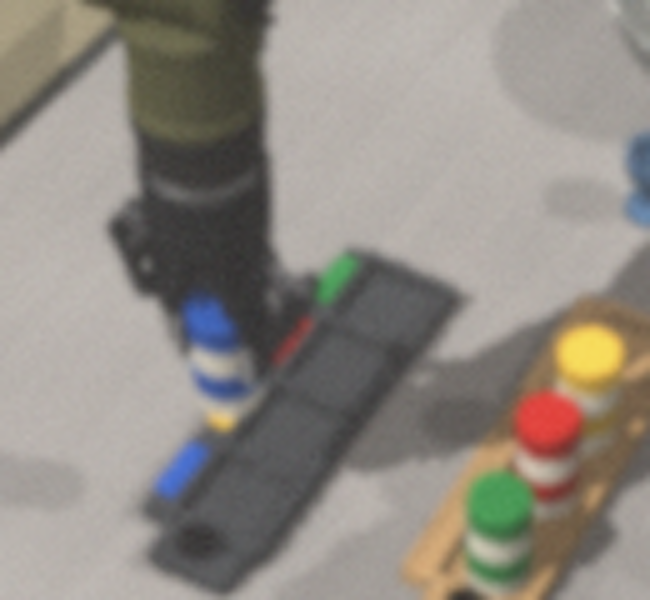

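>>> servo_tool --rows '[[[-0.02,-0.005,-0.03,0,-0.004,0],[-0.045,-0.01,-0.07,0,-0.01,0],[-0.078,-0.01,-0.115,0,-0.016,0],[-0.11,-0.01,-0.16,0,-0.022,0],[-0.14,-0.01,-0.205,0,-0.026,0]]]'

```text
time_s: 27.75
tcp_pos: [0.4915, -0.102, 0.3381]
orientation: [-90.0, -0.0, 4.7]
wrist_force: [1.4, -0.7, -1.6]
opening: 0.48
```

>>> servo_tool --rows '[[[-0.0195,0,-0.026,0,0,0],[-0.0267,0,-0.0397,0,0,0],[-0.0267,0.02,-0.0397,0,0,0],[-0.0267,0.05,-0.0397,0,0,0],[-0.0267,0.06,-0.0397,0,0,0]]]'

```text
time_s: 28.38
tcp_pos: [0.469, -0.1419, 0.2764]
orientation: [-89.9, 0.1, 4.7]
wrist_force: [-0.3, 0.3, -1.1]
opening: 0.48
```

```bash
python3 - <<'E'
from h import *
goto(.4678,-.143,.240,4.7); print(arm.read_state()["ft_torque"])
im=optics.read_camera("side")[:,:,::-1]; x0,y0,x1,y1=230,110,360,210
cv2.imwrite("pics/b3_side.png",cv2.resize(im[y0:y1,x0:x1],None,fx=6,fy=6,interpolation=2))
E
```

```text
t 28.38 tcp [ 0.469  -0.1419  0.2764] [-89.93   0.12   4.74] F [-0.3  0.3 -1.1] op 0.48
shift [-0.0012  0.0364 -0.001 ] rot [-0.0012  0.0006 -0.0022]
[-0.04433741  0.00248317  0.02813969]
```

View pics/b3_side.png

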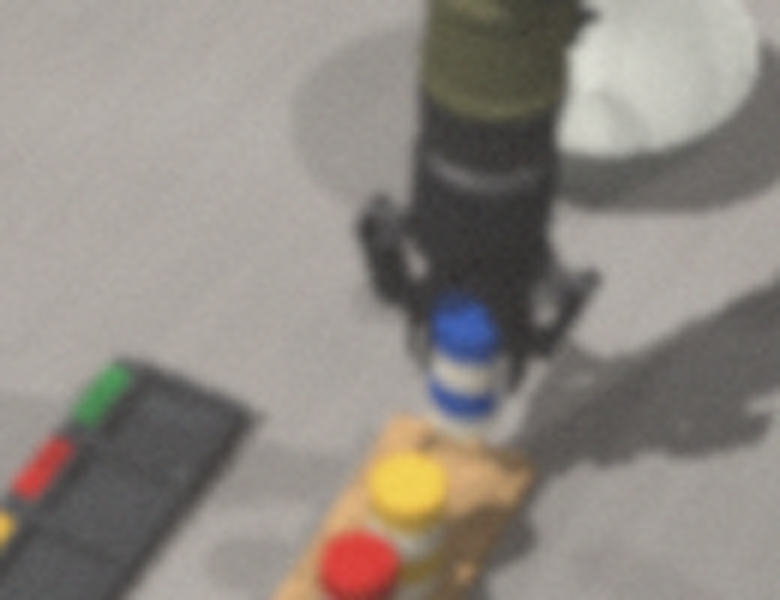

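>>> servo_tool --rows '[[[-0.001,0.008,-0.003,0.02,0,0],[-0.001,0.02,-0.0065,0.04,0,0],[-0.001,0.03,-0.01,0.06,0,0],[-0.001,0.04,-0.01,0.06,0,0],[-0.001,0.042,-0.01,0.06,0,0]]]'

```text
time_s: 29.05
tcp_pos: [0.4688, -0.1525, 0.2349]
orientation: [-86.5, 0.1, 4.7]
wrist_force: [0.5, 0.2, -1.8]
opening: 0.477
```

```bash
python3 - <<'E'
from h import *
s=arm.read_state(); Ra=R.from_euler("xyz",s["orientation"],degrees=True); print("grasp pt",s["tcp_pos"]+Ra.apply([0,.155,0]),s["tcp_pos"],s["wrist_force"])
for th in(-4,0,4,8): print(th,slope((.468,-.142,.08),4.7,th))
print("placepx",proj("side",local((.4616,-.0425),4.65,np.array((0,-.099,.008))))+[1,2.4])
im=optics.read_camera("side")[:,:,::-1]; x0,y0,x1,y1=230,110,360,210
cv2.imwrite("pics/b4_side.png",cv2.resize(im[y0:y1,x0:x1],None,fx=6,fy=6,interpolation=2))
im=optics.read_camera("top")[:,:,::-1]; x0,y0,x1,y1=190,150,330,260
cv2.imwrite("pics/b4_top.png",cv2.resize(im[y0:y1,x0:x1],None,fx=5,fy=5,interpolation=2))
E
```

```text
grasp pt [ 0.46777605 -0.14320106  0.0801942 ] [ 0.46876259 -0.15254497  0.23490916] [ 0.47710495  0.2075334  -1.80404242]
-4 7.613820171283024
0 5.693704117874776
4 3.477717588580625
8 0.8728250883334902
placepx [305.51201995 192.69034187]
```

View pics/b4_side.png

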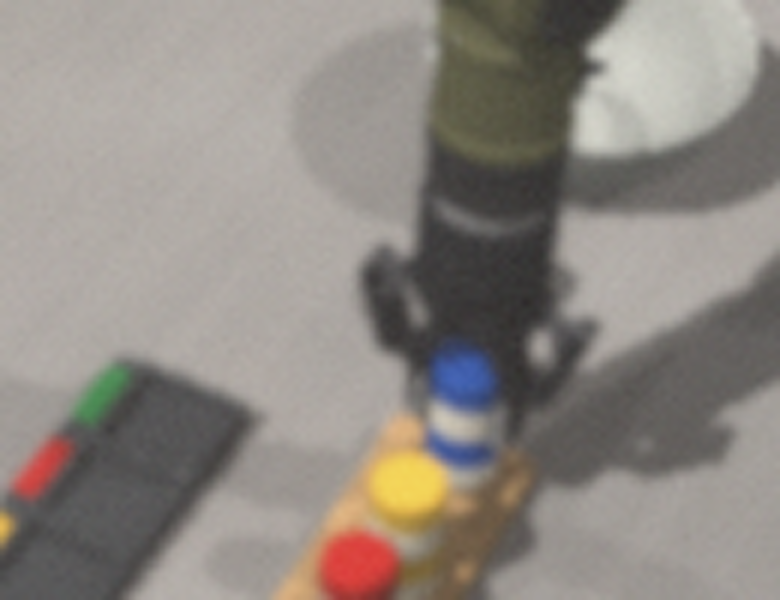

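>>> servo_tool --rows '[[[0,0.005,0,0,0,0],[0,0.01,-0.0005,0,0,0],[0,0.014,-0.001,0,0,0],[0,0.017,-0.001,0,0,0],[0,0.0185,-0.001,0,0,0]]]'

```text
time_s: 29.78
tcp_pos: [0.4691, -0.1524, 0.2171]
orientation: [-86.6, 0.0, 4.7]
wrist_force: [-0.1, 0.6, -1.1]
opening: 0.48
```

>>> servo_tool --rows '[[[0,0.001,0,0,0,0],[0,0.0015,0,0,0,0],[0,0.002,0,0,0,0],[0,0.002,0,0,0,0],[0,0.002,0,0,0,0]]]'

```text
time_s: 30.4
tcp_pos: [0.4692, -0.1523, 0.2154]
orientation: [-86.6, -0.0, 4.7]
wrist_force: [-0.8, -0.7, -2.3]
opening: 0.482
```

>>> servo_tool --rows '[[[0,0.001,0,0,0,0],[0,0.0015,0,0,0,0],[0,0.002,0,0,0,0],[0,0.002,0,0,0,0],[0,0.002,0,0,0,0]]]'

```text
time_s: 31.02
tcp_pos: [0.4693, -0.1522, 0.2146]
orientation: [-86.6, -0.0, 4.7]
wrist_force: [-4.1, 1.3, 12.8]
opening: 0.477
```

>>> servo_tool --rows '[[[0,-0.001,0,0,0,0],[0,-0.001,0,0,0,0],[0,-0.001,0,0,0,0],[0,-0.001,0,0,0,0],[0,-0.001,0,0,0,0]]]' --gripper 1

```text
time_s: 31.65
tcp_pos: [0.4692, -0.1523, 0.2142]
orientation: [-86.6, 0.0, 4.7]
wrist_force: [0.7, 0.9, -0.6]
opening: 1.0
```

>>> servo_tool --rows '[[[0,-0.03,0,0,0,0],[0,-0.07,0,0,0,0],[0,-0.11,0,-0.02,0,0],[0,-0.15,0,-0.04,0,0],[0,-0.18,0.0,-0.06,0,0]]]'

```text
time_s: 32.28
tcp_pos: [0.4702, -0.1631, 0.3959]
orientation: [-90.1, -0.1, 4.7]
wrist_force: [0.9, -0.5, 0.4]
opening: 1.003
```

>>> servo_tool --rows '[[[0,0,-0.03,0,0,0],[0,0,-0.08,0,0,0],[0,0,-0.13,0,0,0],[0,0,-0.17,0,0,0],[0,0,-0.18,0,0,0]]]'

```text
time_s: 32.9
tcp_pos: [0.4847, -0.3445, 0.3935]
orientation: [-90.0, 0.0, 4.6]
wrist_force: [0.5, 0.6, -0.1]
opening: 1.0
```

```bash
python3 - <<'E'
from h import *
s=arm.read_state();print(s["time_s"],s["tcp_pos"])
im=optics.read_camera("side"); cv2.imwrite("pics/f_side.png",cv2.resize(im[100:260,180:360,::-1],None,fx=4,fy=3.75,interpolation=2))
im=optics.read_camera("top"); cv2.imwrite("pics/f_top.png",cv2.resize(im[140:260,185:335,::-1],None,fx=5,fy=5,interpolation=2)); cv2.imwrite("pics/f_topfull.png",im[:,:,::-1])
a=np.radians(4.65);Rm=np.array([[np.cos(a),np.sin(a)],[-np.sin(a),np.cos(a)]])
for c in HUE:
  for b in blobs(im,c,roi=(215,210,325,255),amin=80):
    p=ray("top",[b[5]],.091)[0]; print(c,b[:5],"local",(Rm@(p[:2]-[.4616,-.0425])).round(4))
E
```

```text
32.9 [ 0.4846657  -0.34452345  0.39345931]
red (204, 252, 228, 16, 16) local [-0.0008  0.0346]
yellow (230, 274, 226, 18, 16) local [-0.    -0.027]
green (162, 226, 230, 14, 15) local [-0.0012  0.1061]
blue (197, 303, 224, 16, 16) local [-0.0002 -0.1005]
```

View pics/f_side.png

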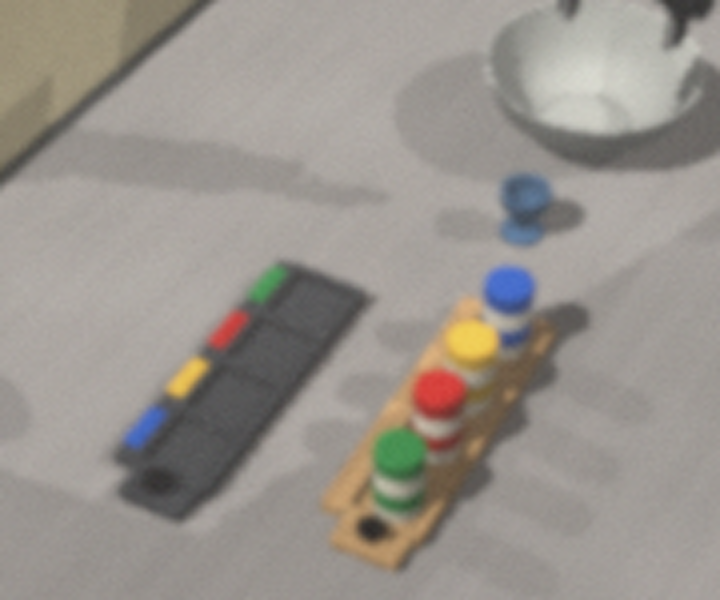

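View pics/f_top.png

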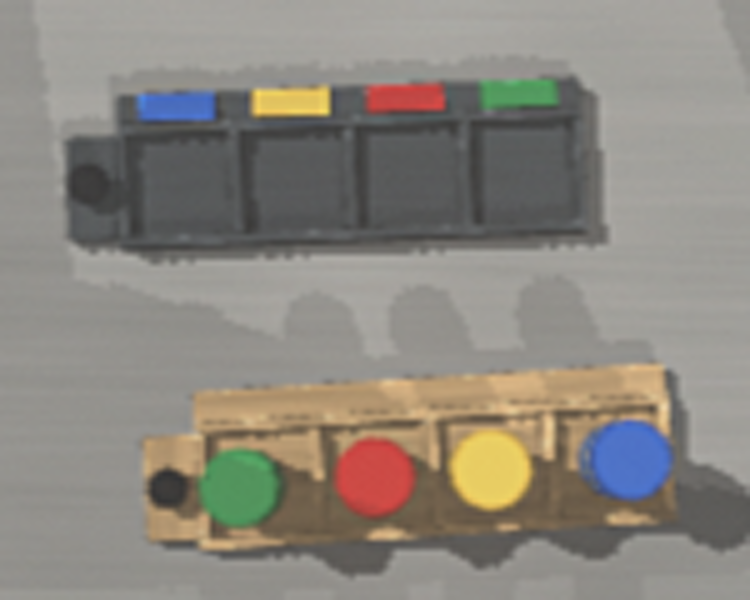

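```bash
python3 - <<'E'
from h import *
a=cv2.imread("pics/top0.png").astype(int);b=cv2.imread("pics/f_topfull.png").astype(int)
for n,(x0,y0,x1,y1) in dict(pin=(55,135,135,285),cup=(345,200,372,224)).items(): print(n,np.abs(a-b)[y0:y1,x0:x1].mean().round(1))
print(arm.job_done())
E
```

```text
pin 1.9
cup 1.8
the job is handed in; nothing more can be done
None
```

All four jars are standing upright in the pine rack in reverse order, released, and the job is handed in after about 33 s. From the pine knob outward they run green, red, yellow, blue; in the steel rack it was blue, yellow, red, green.

**Final checks:** In the last top and side pictures each jar is in its own place. Measured from the centre of its place along the row, green is about 7 mm off, red 2 mm, yellow 6 mm and blue 1.5 mm. The clearance inside a place is about 9 mm, so green and yellow stand close to their walls. Each jar touched down at floor height before I let go, and the highest force I read while lowering one was about 18 N. The rolling pin and egg cup look unchanged against the first picture. I did not run that comparison on the bowl, though nothing touched it. The gripper ended clear of everything.

**Disagreements along the way:**
- **Cameras:** The two cameras disagreed by about 5–9 mm, so I used a compromise between them and corrected it after seeing the first placements.
- **Tilt in the grip:** Each jar looked 4–8° tilted once lifted. I turned the wrist by 3–8° before setting it down, which probably over-corrected and caused the off-centre shifts above.

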